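# Register heel lifts in a lamp station, work the hidden switch, unload

### The job

Cure the glued heel lifts that lie on the plywood board: load each into a stall of the lamp station, pushed snug against its pins (straight edge against the two rear pins, left side, seen from the robot, against the side pin). With all of them loaded and snug, reach under the overhanging lip of the hood, push the hidden paddle switch up from below and keep it up for two seconds, then let it drop. Finally put every lift back on the board, lying flat side by side, and leave the other things on the table where they are.

Things in the scene. Friction and masses are not known exactly. Their poses are not given: they have to be found in the camera images.
- heel1: black rubber heel lift, a D-shaped plate 54 wide, 64 long, 10 mm thick, 30 g; two or three are present, all alike. Origin: middle of its underside. +y points to the straight edge (50 mm wide, 32 mm from the origin); the round end is 32 mm the other way; the near-straight sides lie at x = +-27 mm, tapering to +-25 mm at the straight edge. z up.
- heel2: black rubber heel lift, a D-shaped plate 54 wide, 64 long, 10 mm thick, 30 g; two or three are present, all alike. Origin: middle of its underside. +y points to the straight edge (50 mm wide, 32 mm from the origin); the round end is 32 mm the other way; the near-straight sides lie at x = +-27 mm, tapering to +-25 mm at the straight edge. z up.
- heel3: black rubber heel lift, a D-shaped plate 54 wide, 64 long, 10 mm thick, 30 g; two or three are present, all alike. Origin: middle of its underside. +y points to the straight edge (50 mm wide, 32 mm from the origin); the round end is 32 mm the other way; the near-straight sides lie at x = +-27 mm, tapering to +-25 mm at the straight edge. z up.
- heel1_edge (a point): middle of the straight edge of heel1, at its underside, 32 mm from its origin along its +y.
- heel2_edge (a point): middle of the straight edge of heel2, at its underside, 32 mm from its origin along its +y.
- heel3_edge (a point): middle of the straight edge of heel3, at its underside, 32 mm from its origin along its +y.
- board: plywood board, 170 x 200 x 5 mm (x, y, z), fixed on the table to the left of the lamp station. Origin: middle of its underside; x roughly away from the robot, y to the left.
- station: grey lamp station, fixed: aluminium bed, top 12 mm above the table, x -61 to +161, y +-126 mm, with three stalls; upright back (front face x = +139) and a flat roof (hood), underside 147, top 153 mm above the table, its front lip at x = +87 overhanging toward the robot; nothing above the roof; tall tins stand to its right. Origin: on the table under the middle stall; x to the rear (hood), y left.
- stall0 (a point): left stall: where the origin of a snug heel lift lies, on the bed's top; station axes. Three steel pins, 8 mm thick, 14 mm high: two rear pins at x = +36, y = +-16 mm stop the straight edge (lift's +y along station +x), one side pin at x = +20, y = +30 mm stops the left side. Stalls are 82 mm apart (28 mm between lifts); the bed is flat otherwise.
- stall1 (a point): middle stall: where the origin of a snug heel lift lies, on the bed's top; station axes. Three steel pins, 8 mm thick, 14 mm high: two rear pins at x = +36, y = +-16 mm stop the straight edge (lift's +y along station +x), one side pin at x = +20, y = +30 mm stops the left side. Stalls are 82 mm apart (28 mm between lifts); the bed is flat otherwise.
- stall2 (a point): right stall: where the origin of a snug heel lift lies, on the bed's top; station axes. Three steel pins, 8 mm thick, 14 mm high: two rear pins at x = +36, y = +-16 mm stop the straight edge (lift's +y along station +x), one side pin at x = +20, y = +30 mm stops the left side. Stalls are 82 mm apart (28 mm between lifts); the bed is flat otherwise.
- lip_edge (a point): lower front edge of the roof's lip, straight above the paddle's middle, 147 mm above the table; station axes.
- paddle_edge (a point): lowest point of the middle of the paddle's free front edge (a round rubber bead, 8 mm thick, 60 mm long along station y). At rest about 112 mm above the table, 35 mm below the roof's underside and 6 mm behind the lip, at station y = -50 mm, behind the gap between the middle and the right stall.
- paddle (a joint): paddle switch under the roof's right end: black plate 64 mm wide, reaching forward from its rear hinge. 0 rad = hanging; grows as the front edge is pushed up (1 mm per 0.026 rad), on above 0.25, stop at 0.40. A spring (1.5 N at rest, 4 N at the stop) drops it. Only a push from below moves it; a fingertip tilted 25 to 45 degrees forward fits under the lip.
- spool_brown: wooden spool of brown thread, 36 mm across, 50 mm high, standing behind the board; a bystander. Origin: middle of its underside.
- spool_black: wooden spool of black thread, 38 mm across, 52 mm high, standing behind the gap between board and station; a bystander. Origin: middle of its underside.
- wax_block: yellowish block of wax, 34 x 52 x 18 mm, behind the board; a bystander. Origin: middle of its underside.
- awl: awl with a wooden handle, 138 mm long, 27 mm thick, lying on the table between the robot and the station; a bystander. Origin: middle of its underside.
- steel_pulley: steel pulley, 67 mm across, 20 mm high, behind the station's left end; a bystander. Origin: middle of its underside.
There are look-alikes about, which are no part of the job. What is shaped like the heel3 but pink is not meant.

How it is judged:
By the outcome, as a careful person would: the job done as asked, in the order asked, and still so for the second after the job is handed in, with the robot touching nothing.
Of heel1, heel2, heel3 only 2 to 3 are there at a start; the rules pass over those that are not, and their reading is None.
At some moment in a run one of heel1, heel2, heel3 may be knocked a few centimetres aside while the robot is not near it.
Once in a run the grip may slacken for a moment while it holds something.
It also fails if it takes over 210 s, if anything falls off the work surface, if the arm or the gripper's body presses on something with over 40 N, if the wrist force passes 120 N, or if a joint passes its speed limit or range.

### The arm

A 6-joint arm with a two-finger parallel gripper is mounted at the origin on a cart in front of the work surface, level with it; the furniture and walls round the work are solid. World frame = base frame: x ahead of the robot, y to its left, z up, the work surface at z = 0. Lengths are in mm, angles in degrees, forces in N, time in s.
With the tool pointing down it reaches from about 275 to 1000 mm from the base axis. Payload 8.4 kg.
Tool frame: the origin (TCP) lies midway between the tips of the shut fingers; the grasp point (between the pads) lies manip.pinch_z behind it (manip.pinch_z is the distance from the TCP to the grasp point, in mm); z points along the fingers, y is the line along which they close (so a half turn about z gives the same grasp; the last joint's range is limited). The gripper opens to 85 mm and grips with 20 to 120 N. Pads are 22 mm wide; open, the fingers measure 114 mm over their backs; the gripper's body (76 mm by 85 mm) begins 54 mm behind the grasp point. The pads swing forward as they close: fully open they stand 13 mm farther back than shut.
Start: joints at [76.524, 20.225, 93.587, -0, 66.188, -0.138], TCP at [144.188, 608.143, 199.881] pointing down, gripper open.
Joint ranges: [-150.9, 150.9], [-52.94, 120.26], [3.33, 152.33], [-74.26, 254.26], [0, 154.13], [-172.89, 172.89]. Speed limits (degrees/s): [127.2, 127.2, 159.86, 180, 180, 180].

### API

Orientations are given as a 3x3 rotation matrix whose columns are the frame's x, y, z axes.
In Python, from station import monitor, imaging, job_done, manip gives the robot as it stands.
- The arm moves only by the tool carry_out, never from a script. Its argument "deltas" is one flat list of numbers, 6 for each row, row after row: the shift along the tool's x, y, z in mm, then the turn, a rotation vector about the tool's x, y, z in rad. In form: [tx, ty, tz, rx, ry, rz, tx, ty, tz, rx, ry, rz, ...]. A call has 1 to 8 rows; each row is the pose to reach, as a shift and turn from the pose commanded when the call began, along the tool's axes at that moment; what a row does not reach only later rows make up. A row lasts 1/12 s, in which the tool goes at most 41.7 mm and 7.16 degrees, less where a joint would pass 70% of its speed; a pose out of reach is approached as far as the arm can. A call with a gripper value outside its range is refused whole. "gripper" is the opening, from 0 (shut) to 1 (fully open), set as the call begins (left out, the last holds). The fingers move at their own pace and stop on an object; "squeeze" is the grip in N (left out, the last holds). Time passes only in rows, so rows that repeat a pose let the fingers close. It gives the time, the measured TCP pose, the force, the opening and the grip force at its end, in the units of the state.
- monitor.read_state(): the state, without advancing time (a new reading comes with each control period).
- imaging.snapshot(name): name is "scene" or "side" or "wrist"; returns the picture (400x640x3 uint8, blue, green, red); there is no depth.
- imaging.camera_info(name): a dict with "mtx" (3x3 intrinsics, pixels), "camera_from_world" (4x4, takes a point from world to camera coordinates). Camera axes: x right, y down, z forward; pixel columns grow to the right and rows downward; lengths in mm; the calibration is good to about 2 mm. A picture is of the moment at which its call begins: read the wrist's pose just before it. camera_info takes no time and is no camera call; for the wrist camera it gives the pose at the moment of the call.
- job_done(): hands the job in; it is judged then, once.
The state is a dict: "t": time; "joint_positions": joint angles; "joint_velocities": joint speeds; "joint_torque": joint torques, N m; "tool_pos": TCP position; "tool_rot": TCP orientation; "contact_force": force on the tool from outside, world axes, zero at the start; "torque": the same for the moment, N m; "grip_width": opening from 0.0 (shut) to 1.0 (fully open); "finger_force": force on a finger pad.
Only numpy, scipy, OpenCV 4.12 (cv2) and the standard library are available. Lean on these libraries where they do the work, as an engineer would, in place of code of your own. Each camera call takes 0.05 s, during which the arm holds its last target. There are 200 camera calls.

## Working session

There is one attempt and no reset: what is moved stays moved. The work goes in short steps, Python scripts to look and compute and a tool call to move; the robot and the scene stay as the last step left them, time stands still between calls to the robot, and variables do not carry over. Pictures are saved under pics/ and viewed, at most 14 in all, crops included, and the job is handed in when it is done.

Besides the shell and the picture viewer there is one more tool, called after "Emit:" as name(argument=value, ...) on one line, values as JSON. carry_out: Moves the arm, as the interface text tells. Its arguments: {"type":"object","properties":{"deltas":{"type":"array"},"gripper":{"type":"number"},"squeeze":{"type":"number"}},"required":["deltas"]}

```bash
mkdir -p pics; ls
python3 - <<'E'
from station import monitor, imaging, manip
import cv2,numpy as np
np.set_printoptions(suppress=True,precision=3)
s=monitor.read_state(); print(s, manip.pinch_z)
for n in("scene","side"):
    cv2.imwrite(f"pics/{n}0.png",imaging.snapshot(n)); c=imaging.camera_info(n); print(n,c)
E
```

```text
pics
{'t': 0.0, 'joint_positions': array([76.527, 20.262, 93.63 , -0.001, 66.188, -0.138]), 'joint_velocities': array([ 0.013,  0.042,  0.058, -0.075, -0.035,  0.019]), 'joint_torque': array([ -0.001, -60.524, -34.207,  -0.   ,   0.009,  -0.   ]), 'tool_pos': array([144.04 , 607.63 , 199.156]), 'tool_rot': array([[-0.973,  0.231, -0.   ],
       [ 0.231,  0.973, -0.001],
       [-0.   , -0.001, -1.   ]]), 'contact_force': array([ 0.154, -0.777, -0.119]), 'torque': array([0.034, 0.06 , 0.015]), 'finger_force': 0.0, 'grip_width': 1.00235284401435} 18.700000000000003
scene {'mtx': array([[441.368,   0.   , 316.572],
       [  0.   , 441.368, 196.505],
       [  0.   ,   0.   ,   1.   ]]), 'camera_from_world': array([[   0.659,   -0.752,    0.006, -125.471],
       [  -0.478,   -0.425,   -0.769,  486.429],
       [   0.581,    0.504,   -0.639,  586.522],
       [   0.   ,    0.   ,    0.   ,    1.   ]])}
side {'mtx': array([[462.785,   0.   , 317.813],
       [  0.   , 462.785, 198.139],
       [  0.   ,   0.   ,   1.   ]]), 'camera_from_world': array([[  -0.998,   -0.06 ,    0.016,  588.359],
       [  -0.048,    0.578,   -0.815,  -73.604],
       [   0.04 ,   -0.814,   -0.579, 1337.216],
       [   0.   ,    0.   ,    0.   ,    1.   ]])}
```

View pics/scene0.png

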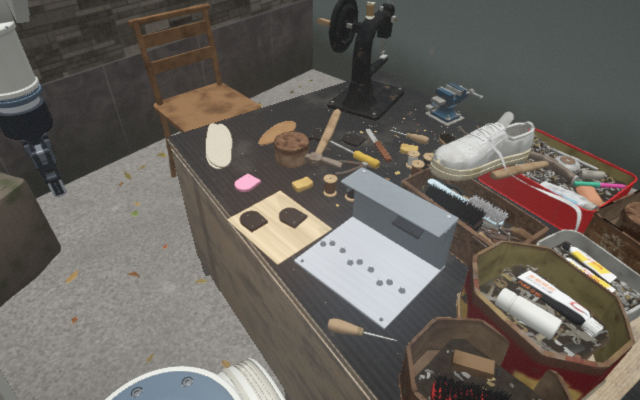

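View pics/side0.png

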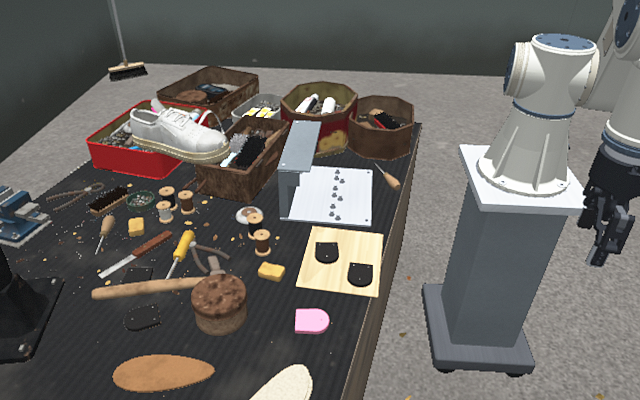

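Two black lifts lie on the board, at scene (253,220) and (293,216), or side (326,252) and (360,274). Look-alikes are the pink lift at scene (247,183) and side (312,321), and black flat pieces off the board at side (142,318) and (135,275). I choose the two black ones on the plywood.

```bash
cat > h.py <<'E'
from station import monitor, imaging, manip
import cv2,numpy as np
np.set_printoptions(suppress=True,precision=2)
def world(ci,px,z):
    K,T=ci["mtx"],ci["camera_from_world"]; R,t=T[:3,:3],T[:3,3]
    px=np.atleast_2d(px).astype(float); d=np.c_[px,np.ones(len(px))]@np.linalg.inv(K).T@R
    c=-R.T@t; return c+d*((z-c[2])/d[:,2])[:,None]
def proj(ci,P):
    K,T=ci["mtx"],ci["camera_from_world"]; p=(np.atleast_2d(P)@T[:3,:3].T+T[:3,3])@K.T
    return p[:,:2]/p[:,2:]
E
python3 - <<'E'
from h import *
sc=imaging.camera_info("scene"); sd=imaging.camera_info("side")
print("board sc",world(sc,[(229,213),(284,192),(330,229),(284,261)],5))
print("board sd",world(sd,[(308,227),(382,229),(378,295),(298,288)],5))
print("bed sc",world(sc,[(297,263),(380,320),(443,270)],12))
print("bed sd",world(sd,[(372,168),(371,224),(281,219)],12))
print("lip",world(sc,[(343,182),(447,240),(455,232),(357,169)],153))
print("lip sd",world(sd,[(313,123),(302,170)],153))
print("lifts",world(sc,[(253,220),(293,216)],15),world(sd,[(360,274),(326,252)],15))
w=imaging.camera_info("wrist"); s=monitor.read_state()
T=np.linalg.inv(w["camera_from_world"]); print("cam in tool",s["tool_rot"].T@(T[:3,3]-s["tool_pos"]), s["tool_rot"].T@T[:3,:3],w["mtx"])
a=imaging.snapshot("scene")[160:330,220:460]
cv2.imwrite("pics/scenec.png",cv2.resize(a,None,fx=3.3,fy=3.3,interpolation=cv2.INTER_CUBIC))
E
```

```text
board sc [[455.71 525.74   5.  ]
 [607.72 480.94   5.  ]
 [580.2  297.94   5.  ]
 [432.47 309.03   5.  ]]
board sd [[594.84 303.62   5.  ]
 [417.49 297.07   5.  ]
 [436.72 510.     5.  ]
 [599.89 503.06   5.  ]]
bed sc [[443.01 278.74  12.  ]
 [442.81  55.91  12.  ]
 [639.44  26.25  12.  ]]
bed sd [[432.69  31.04  12.  ]
 [444.09 288.76  12.  ]
 [661.9  286.76  12.  ]]
lip [[593.08 276.29 153.  ]
 [583.95  17.08 153.  ]
 [613.78  16.03 153.  ]
 [652.33 282.59 153.  ]]
lip sd [[602.02  45.8  153.  ]
 [610.42 284.11 153.  ]]
lifts [[471.44 452.62  15.  ]
 [546.83 389.53  15.  ]] [[473.12 463.14  15.  ]
 [547.4  400.31  15.  ]]
cam in tool [  69.54    0.44 -174.16] [[ 0.   -0.96 -0.27]
 [ 1.    0.   -0.  ]
 [ 0.   -0.27  0.96]] [[302.72   0.   317.46]
 [  0.   302.72 191.06]
 [  0.     0.     1.  ]]
```

View pics/scenec.png

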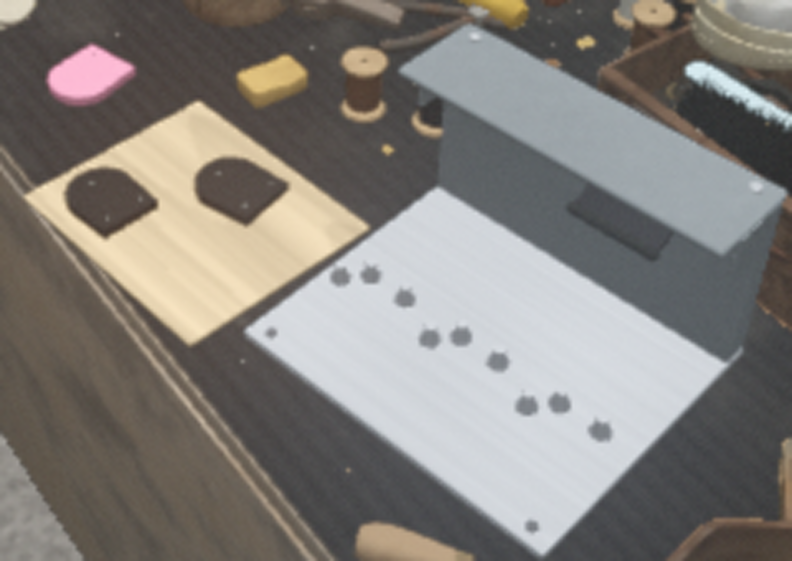

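The crop shows two lifts on the board, at crop (110,200) and (240,190), and three stalls of pins. The paddle is under the right end of the roof at crop (620,215). The next look is from above with the wrist camera.

```bash
cat >> h.py <<'E'
from scipy.spatial.transform import Rotation as Ro
def down(yaw=0,tilt=0):
    """tool pointing down; yaw 0: tool x=-world x, tool y=+world y; tilt leans fingertips forward (+x of yawed frame)"""
    B=np.array([[-1,0,0],[0,1,0],[0,0,-1.]]).T
    return Ro.from_euler('z',yaw,degrees=True).as_matrix()@Ro.from_euler('y',-tilt,degrees=True).as_matrix()@B
def go(p,R):
    s=monitor.read_state(); T=s["tool_rot"]
    d=T.T@(np.array(p)-s["tool_pos"]); r=Ro.from_matrix(T.T@R).as_rotvec()
    print("delta",d.round(1),r.round(4),"rows",max(np.linalg.norm(d)/41.7,np.degrees(np.linalg.norm(r))/7.16))
E
python3 -c "
from h import *
go((520,400,200),down())"
```

```text
delta [-413.7 -115.4   -0.6] [-0.   -0.   -0.23] rows 10.299470280476168
```

Emit:
carry_out(deltas=[-413.7,-115.4,0,0,0,-0.23,-413.7,-115.4,0,0,0,-0.23,-413.7,-115.4,0,0,0,-0.23,-413.7,-115.4,0,0,0,-0.23,-413.7,-115.4,0,0,0,-0.23,-413.7,-115.4,0,0,0,-0.23,-413.7,-115.4,0,0,0,-0.23,-413.7,-115.4,0,0,0,-0.23])

```text
t: 0.82
tool_pos: [436.1, 446.2, 199.8]
tool_rot: [[-1.0, 0.003, -0.0], [0.003, 1.0, -0.0], [0.0, -0.0, -1.0]]
contact_force: [0.7, 1.2, -0.0]
grip_width: 1.0
finger_force: 0.0
```

```bash
python3 -c "
from h import *
print(monitor.read_state()['tool_pos'])
go((520,400,200),down())"
```

```text
[436.09 446.24 199.78]
delta [-84.  -46.   -0.2] [-0. -0. -0.] rows 2.29748538536582
```

Emit:
carry_out(deltas=[-84,-46,0,0,0,0,-84,-46,0,0,0,0,-84,-46,0,0,0,0,-84,-46,0,0,0,0])

```text
t: 1.15
tool_pos: [521.2, 399.3, 199.4]
tool_rot: [[-1.0, 0.007, 0.0], [0.007, 1.0, -0.001], [-0.0, -0.001, -1.0]]
contact_force: [-0.4, 0.5, 0.2]
grip_width: 0.997
finger_force: 0.0
```

```bash
python3 -c "
from h import *
print(monitor.read_state()['tool_pos'])
ci=imaging.camera_info('wrist'); a=imaging.snapshot('wrist'); cv2.imwrite('pics/w1raw.png',a); np.savez('w1',**ci)
cv2.imwrite('pics/w1.png',cv2.resize(a,(800,500)))"
```

```text
[521.18 399.3  199.37]
```

View pics/w1.png

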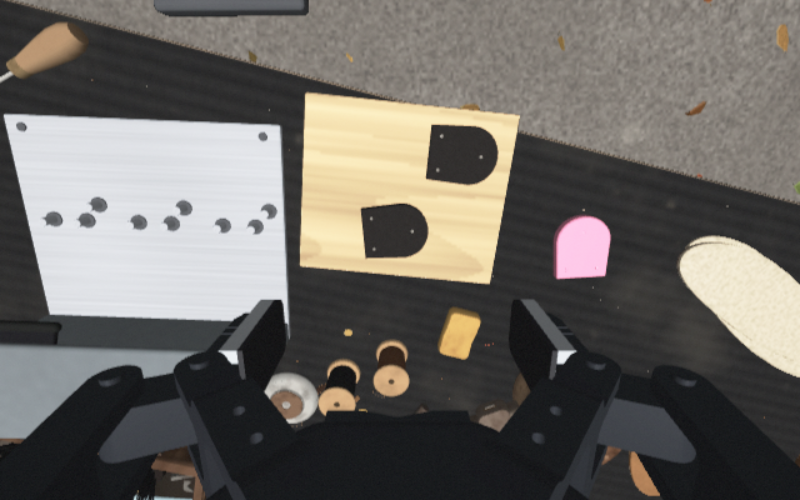

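The view from above shows both lifts with straight edges to the image left: far one at (395,231), near one at (463,154). The pins run from (53,218) to (268,211). The next step fits lift and station poses.

```bash
cat >> h.py <<'E'
a=np.linspace(0,np.pi,25)
D=np.r_[[(25,32),(-25,32)],np.c_[-27*np.cos(a),-5-27*np.sin(a)]]
def dpoly(ci,x,y,th,zb):
    c,s=np.cos(th),np.sin(th); P=D@np.array([[c,s],[-s,c]])+(x,y)
    P=np.vstack([np.c_[P,np.full(len(P),z)] for z in(zb,zb+10)])
    return cv2.convexHull(proj(ci,P).astype(np.float32))
def fit(ci,img,x,y,th_deg,zb,thr=75):
    """pose of a dark lift near the guess (origin x,y; yaw: 0 = its +y along world +y)"""
    from scipy.optimize import minimize
    c=proj(ci,[[x,y,zb+5]])[0]; g=img.max(2); k=4
    m=(g<thr).astype(np.uint8); n,L=cv2.connectedComponents(m)
    m=(L==L[int(c[1]),int(c[0])]).astype(np.uint8)
    m=cv2.morphologyEx(m,cv2.MORPH_CLOSE,np.ones((7,7)))
    M=cv2.resize(m*255,None,fx=k,fy=k,interpolation=cv2.INTER_LINEAR)>127
    def f(q):
        h=dpoly(ci,q[0],q[1],q[2]/30,zb); o=np.zeros(M.shape,np.uint8)
        cv2.fillPoly(o,[np.round((h+.5)*k-.5).astype(int)],1); o=o>0
        return 1-(o&M).sum()/(o|M).sum()
    q0=np.array([x,y,np.radians(th_deg)*30])
    r=minimize(f,q0,method="Nelder-Mead",options=dict(initial_simplex=[q0,q0+[8,0,0],q0+[0,8,0],q0+[0,0,6]],xatol=.05))
    return r.x[0],r.x[1],np.degrees(r.x[2]/30),r.fun,M.sum()/k/k
E
python3 - <<'E'
from h import *
ci=dict(np.load("w1.npz")); im=cv2.imread("pics/w1raw.png")
for p in((395,231),(463,154)):
    w=world(ci,[np.array(p)*.8],10)[0]; print(w, fit(ci,im,w[0],w[1],180,5))
print("bed",world(ci,np.array([(5,114),(280,125),(287,325)])*.8,12))
print("board",world(ci,np.array([(306,93),(519,115),(490,283),(300,266)])*.8,5))
c=im[80:290,0:240]; cv2.imwrite("pics/pins.png",cv2.resize(im[135:200,20:230],None,fx=3.8,fy=3.8,interpolation=cv2.INTER_CUBIC))
E
```

```text
[546.29 397.76  10.  ] (np.float64(545.012730280373), np.float64(397.64774616959517), np.float64(183.92357965898665), np.float64(0.06727893417117303), np.float64(1929.75))
[472.   462.14  10.  ] (np.float64(472.3569610243039), np.float64(461.1252775678829), np.float64(174.44609394504874), np.float64(0.06439047345167448), np.float64(2236.75))
bed [[433.84  44.13  12.  ]
 [444.93 293.26  12.  ]
 [648.16 282.4   12.  ]]
board [[416.99 317.45   5.  ]
 [437.29 513.38   5.  ]
 [604.38 496.7    5.  ]
 [584.37 299.3    5.  ]]
```

View pics/pins.png

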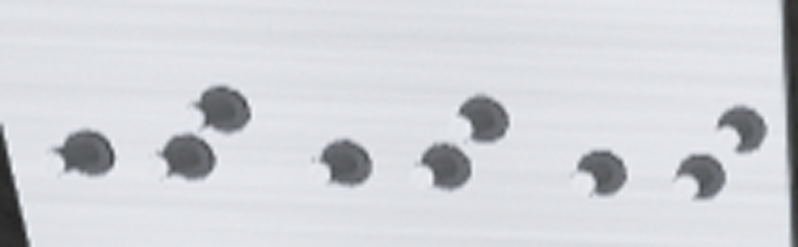

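```bash
python3 -c "
from h import *
print(monitor.read_state()['joint_positions'])
go((545,397.6,60),down(-86.1))"
```

```text
[ 37.5   22.99  89.55   0.02  67.51 -52.18]
delta [-25.9  -2.6 139.3] [-0.  -0.   1.5] rows 11.980453573969214
```

Emit:
carry_out(deltas=[-8,0,40,0,0,0.12,-12,0,70,0,0,0.24,-18,-1,100,0,0,0.36,-25.9,-2.6,120,0,0,0.48,-25.9,-2.6,139,0,0,0.6,-25.9,-2.6,139,0,0,0.72,-25.9,-2.6,139,0,0,0.84,-25.9,-2.6,139,0,0,0.96], gripper=1, squeeze=30)

```text
t: 1.87
tool_pos: [542.1, 399.9, 60.1]
tool_rot: [[-0.568, 0.823, -0.002], [0.823, 0.568, -0.001], [0.0, -0.002, -1.0]]
contact_force: [0.7, 0.5, 0.5]
grip_width: 1.0
finger_force: 0.0
```

```bash
python3 -c "
from h import *
go((545,397.6,40),down(-86.1))"
```

```text
delta [-3.5  1.1 20.1] [-0.    0.    0.54] rows 4.285748208847969
```

Emit:
carry_out(deltas=[-3.5,1.1,5,0,0,0.12,-3.5,1.1,10,0,0,0.24,-3.5,1.1,20,0,0,0.36,-3.5,1.1,20,0,0,0.48,-3.5,1.1,20,0,0,0.54,-3.5,1.1,20,0,0,0.54,-3.5,1.1,20,0,0,0.54])

```text
t: 2.45
tool_pos: [545.9, 397.6, 40.9]
tool_rot: [[-0.072, 0.997, -0.0], [0.997, 0.072, 0.0], [0.0, -0.0, -1.0]]
contact_force: [0.4, -0.2, -0.6]
grip_width: 1.007
finger_force: 0.0
```

```bash
python3 -c "
from h import *
ci=imaging.camera_info('wrist'); im=imaging.snapshot('wrist'); print(fit(ci,im,545,397.6,184,5))
cv2.imwrite('pics/w2.png',im)
go((545,397.6,3.5),down(-86.1))"
```

```text
(np.float64(545.848555616293), np.float64(397.93041317138795), np.float64(182.9832425434196), np.float64(0.043689569256323724), np.float64(5829.75))
delta [ 0.3 -1.2 37.5] [-0. -0.  0.] rows 0.8996839332787921
```

View pics/w2.png

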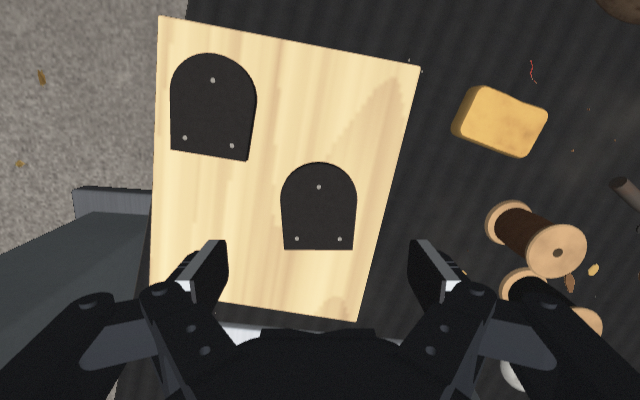

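The lift is centred between the fingers at (318,206), and the fit agrees within 1 mm. I descend and grip.

Emit:
carry_out(deltas=[0,0,20,0,0,-0.015,0,0,37,0,0,-0.015,0,0,37,0,0,-0.015,0,0,37,0,0,-0.015])

```text
t: 2.83
tool_pos: [546.3, 396.4, 3.3]
tool_rot: [[-0.084, 0.996, -0.002], [0.996, 0.084, -0.001], [-0.001, -0.002, -1.0]]
contact_force: [-0.4, 0.9, 0.5]
grip_width: 0.995
finger_force: 0.0
```

Emit:
carry_out(deltas=[0,0,0,0,0,0,0,0,0,0,0,0,0,0,0,0,0,0,0,0,0,0,0,0,0,0,0,0,0,0,0,0,0,0,0,0,0,0,0,0,0,0,0,0,0,0,0,0], gripper=0, squeeze=30)

```text
t: 3.5
tool_pos: [547.3, 396.5, 4.0]
tool_rot: [[-0.083, 0.997, 0.0], [0.997, 0.083, 0.0], [0.0, 0.0, -1.0]]
contact_force: [-0.6, 0.3, 0.3]
grip_width: 0.001
finger_force: 0.0
```

The fingers shut fully with nothing held, so I look.

```bash
python3 -c "
from h import *
im=imaging.snapshot('wrist'); sd=imaging.snapshot('side')
print(monitor.read_state()['grip_width'])
b=cv2.resize(sd[200:320,260:420],None,fx=3,fy=3,interpolation=cv2.INTER_CUBIC)
o=np.zeros((400,800,3),np.uint8); o[:,:320]=cv2.resize(im,(512,320))[0:320,96:416].repeat(1,0)[:320].copy() if 0 else cv2.resize(im[:,120:440],(320,400)); o[:360,320:800]=b
cv2.imwrite('pics/w3.png',o)"
```

```text
0.0017179680937011552
```

View pics/w3.png

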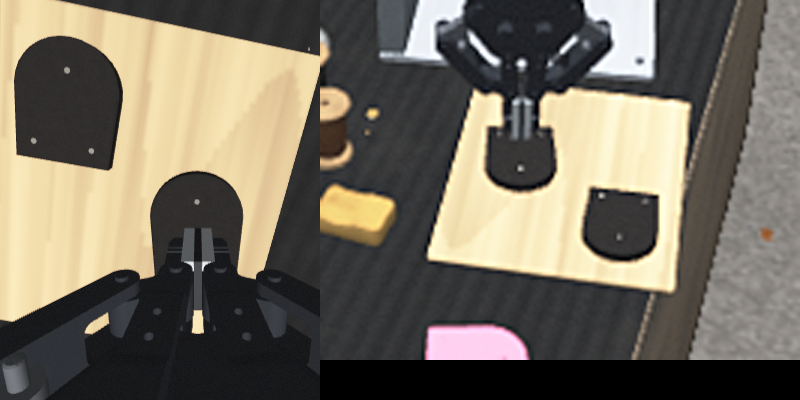

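```bash
python3 -c "
from h import *
s=monitor.read_state();p=s['tool_pos'];print(p,s['contact_force'])
for n in('side','scene','wrist'):
  ci=imaging.camera_info(n)
  print(n,proj(ci,[p,p+[0,0,12],p+[0,0,18.7],[546,398,15]]))
ci=imaging.camera_info('wrist'); im=imaging.snapshot('wrist'); cv2.imwrite('pics/w4raw.png',im)
a=imaging.snapshot('scene')[190:250,255:335]
b=im[180:300,250:410]
cv2.imwrite('pics/w4.png',np.hstack([cv2.resize(a,(400,300),interpolation=cv2.INTER_CUBIC),cv2.resize(b,(400,300),interpolation=cv2.INTER_CUBIC)]))
"
```

```text
[547.25 396.48   3.86] [-0.5   0.27 -0.44]
side [[326.01 254.58]
 [326.16 250.56]
 [326.23 248.29]
 [326.68 251.33]]
scene [[291.22 217.98]
 [291.07 214.41]
 [290.99 212.39]
 [290.29 214.64]]
wrist [[318.25 222.79]
 [318.29 230.53]
 [318.31 235.32]
 [316.36 227.35]]
```

View pics/w4.png

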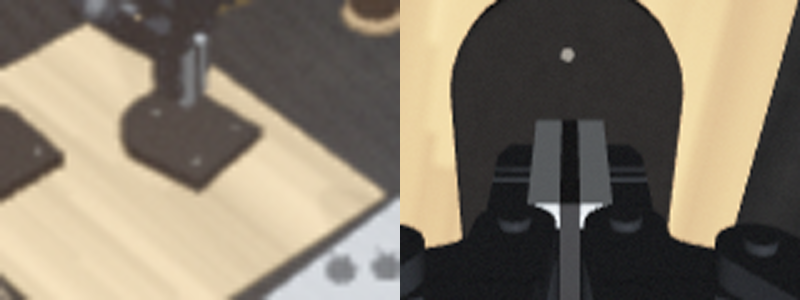

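The gray finger pads end above the lift: the scene crop shows the tip at about (187,105), higher than the reported TCP would project. The tips seem to sit well behind the TCP. I test with a gentle touch on bare wood.

Emit:
carry_out(deltas=[0,0,-30,0,0,0,-25,-20,-30,0,0,0,-52,-42,-30,0,0,0,-52,-42,-30,0,0,0,-52,-42,-5,0,0,0,-52,-42,-1,0,0,0,-52,-42,-1,0,0,0,-52,-42,-1,0,0,0])

```text
t: 4.37
tool_pos: [509.7, 341.3, 4.8]
tool_rot: [[-0.083, 0.997, -0.001], [0.997, 0.083, -0.001], [-0.0, -0.001, -1.0]]
contact_force: [0.4, 0.9, 0.4]
grip_width: -0.002
finger_force: 0.0
```

```bash
python3 -c "
from h import *
s=monitor.read_state();p=s['tool_pos'];print(p,s['contact_force'])
for n in('side','scene','wrist'):
  ci=imaging.camera_info(n)
  print(n,proj(ci,[p,p+[0,0,10],p+[0,0,20]]))
im=imaging.snapshot('wrist')
a=imaging.snapshot('scene')
sd=imaging.snapshot('side')
f=lambda i,x,y:cv2.resize(i[y-35:y+35,x-35:x+35],(380,380),interpolation=cv2.INTER_CUBIC)
c=[np.round(proj(imaging.camera_info(n),[p])[0]).astype(int) for n in('scene','side')]; print(c)
cv2.imwrite('pics/w5.png',np.hstack([f(a,*c[0]),f(sd,*c[1])]))
"
```

```text
[509.66 341.31   4.78] [0.36 0.89 0.37]
side [[343.25 239.09]
 [343.45 235.79]
 [343.66 232.45]]
scene [[297.04 236.08]
 [296.95 233.07]
 [296.85 230.03]]
wrist [[318.24 222.75]
 [318.26 229.14]
 [318.28 236.26]]
[array([297, 236]), array([343, 239])]
```

View pics/w5.png

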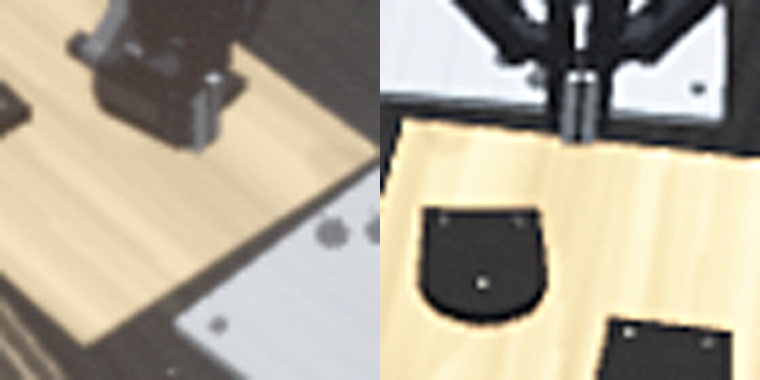

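The tips show about 24 mm above the reported TCP in both views. I descend step by step until they touch the wood.

Emit:
carry_out(deltas=[0,0,6,0,0,0,0,0,12,0,0,0,0,0,15,0,0,0,0,0,15,0,0,0])

```text
t: 4.85
tool_pos: [509.0, 340.8, -11.2]
tool_rot: [[-0.083, 0.997, -0.001], [0.997, 0.083, -0.001], [-0.001, -0.001, -1.0]]
contact_force: [0.3, -0.7, -0.1]
grip_width: -0.003
finger_force: 0.0
```

Emit:
carry_out(deltas=[0,0,1.5,0,0,0,0,0,3,0,0,0,0,0,4,0,0,0,0,0,4,0,0,0])

```text
t: 5.18
tool_pos: [509.7, 341.2, -14.3]
tool_rot: [[-0.083, 0.997, -0.0], [0.997, 0.083, -0.0], [-0.0, -0.0, -1.0]]
contact_force: [0.0, -1.0, 0.1]
grip_width: 0.002
finger_force: 0.0
```

Emit:
carry_out(deltas=[0,0,1,0,0,0,0,0,2,0,0,0,0,0,2,0,0,0])

```text
t: 5.43
tool_pos: [509.7, 341.2, -16.2]
tool_rot: [[-0.083, 0.997, -0.0], [0.997, 0.083, -0.0], [-0.0, -0.0, -1.0]]
contact_force: [-1.1, 0.2, 0.8]
grip_width: 0.0
finger_force: 0.0
```

Emit:
carry_out(deltas=[0,0,1,0,0,0,0,0,2,0,0,0,0,0,2,0,0,0])

```text
t: 5.68
tool_pos: [509.6, 341.2, -18.3]
tool_rot: [[-0.083, 0.997, -0.0], [0.997, 0.083, -0.0], [-0.0, -0.0, -1.0]]
contact_force: [0.4, -0.0, 0.9]
grip_width: -0.0
finger_force: 0.0
```

Emit:
carry_out(deltas=[0,0,1,0,0,0,0,0,1,0,0,0,0,0,1,0,0,0])

```text
t: 5.93
tool_pos: [509.7, 341.2, -19.2]
tool_rot: [[-0.083, 0.997, -0.0], [0.997, 0.083, -0.0], [-0.0, -0.0, -1.0]]
contact_force: [-0.7, -0.5, 1.0]
grip_width: -0.002
finger_force: 0.0
```

Emit:
carry_out(deltas=[0,0,1,0,0,0,0,0,1,0,0,0,0,0,1,0,0,0])

```text
t: 6.18
tool_pos: [509.7, 341.2, -20.2]
tool_rot: [[-0.083, 0.997, -0.0], [0.997, 0.083, -0.0], [-0.0, -0.0, -1.0]]
contact_force: [0.1, -0.0, 1.0]
grip_width: -0.005
finger_force: 0.0
```

Emit:
carry_out(deltas=[0,0,1,0,0,0,0,0,1,0,0,0,0,0,1,0,0,0])

```text
t: 6.43
tool_pos: [509.7, 341.2, -21.2]
tool_rot: [[-0.083, 0.997, -0.0], [0.997, 0.083, -0.0], [-0.0, -0.0, -1.0]]
contact_force: [-0.1, 0.8, 0.4]
grip_width: -0.003
finger_force: 0.0
```

Emit:
carry_out(deltas=[0,0,1,0,0,0,0,0,1,0,0,0,0,0,1,0,0,0])

```text
t: 6.68
tool_pos: [509.7, 341.2, -22.2]
tool_rot: [[-0.083, 0.997, -0.0], [0.997, 0.083, -0.0], [-0.0, -0.0, -1.0]]
contact_force: [-0.5, -0.4, -0.4]
grip_width: -0.0
finger_force: 0.0
```

Emit:
carry_out(deltas=[0,0,1,0,0,0,0,0,1,0,0,0,0,0,1,0,0,0])

```text
t: 6.93
tool_pos: [509.7, 341.2, -23.2]
tool_rot: [[-0.083, 0.997, -0.0], [0.997, 0.083, -0.0], [-0.0, -0.0, -1.0]]
contact_force: [0.1, 0.7, -0.4]
grip_width: 0.001
finger_force: 0.0
```

Emit:
carry_out(deltas=[0,0,1,0,0,0,0,0,1,0,0,0,0,0,1,0,0,0])

```text
t: 7.18
tool_pos: [509.7, 341.2, -24.2]
tool_rot: [[-0.083, 0.997, -0.0], [0.997, 0.083, -0.0], [-0.0, -0.0, -1.0]]
contact_force: [-0.4, -0.5, 0.1]
grip_width: -0.001
finger_force: 0.0
```

```bash
python3 -c "
from h import *
s=monitor.read_state();p=s['tool_pos'];print(p,s['contact_force'])
im=imaging.snapshot('wrist')
a=imaging.snapshot('scene')
sd=imaging.snapshot('side')
f=lambda i,x,y,w=25:cv2.resize(i[y-w:y+w,x-w:x+w],(260,260),interpolation=cv2.INTER_CUBIC)
c=[np.round(proj(imaging.camera_info(n),[[p[0],p[1],5]])[0]).astype(int) for n in('scene','side')]; print(c)
cv2.imwrite('pics/w6.png',np.hstack([f(a,*c[0]),f(sd,*c[1]),f(im,318,230,50)]))
"
```

```text
[509.69 341.2  -24.18] [-0.38 -0.49  0.12]
[array([297, 236]), array([343, 239])]
```

View pics/w6.png

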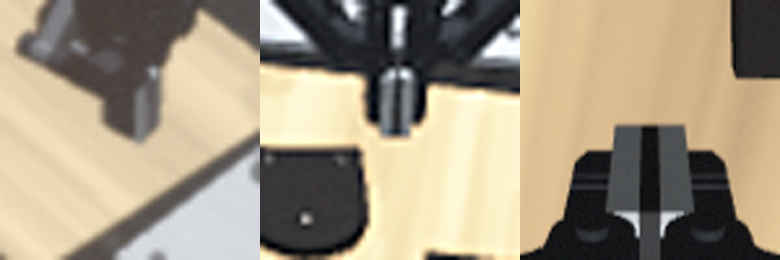

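Both views now put the tips near the board surface. I continue down to contact.

Emit:
carry_out(deltas=[0,0,1,0,0,0,0,0,1,0,0,0,0,0,1,0,0,0])

```text
t: 7.58
tool_pos: [509.7, 341.2, -25.2]
tool_rot: [[-0.083, 0.997, -0.0], [0.997, 0.083, -0.0], [-0.0, -0.0, -1.0]]
contact_force: [-0.8, -0.4, 0.1]
grip_width: -0.003
finger_force: 0.0
```

Emit:
carry_out(deltas=[0,0,1,0,0,0,0,0,1,0,0,0,0,0,1,0,0,0])

```text
t: 7.83
tool_pos: [509.7, 341.2, -26.2]
tool_rot: [[-0.083, 0.997, -0.0], [0.997, 0.083, -0.0], [-0.0, -0.0, -1.0]]
contact_force: [0.6, -0.4, -0.4]
grip_width: -0.001
finger_force: 0.0
```

Emit:
carry_out(deltas=[0,0,1,0,0,0,0,0,1,0,0,0,0,0,1,0,0,0])

```text
t: 8.08
tool_pos: [509.8, 341.3, -26.3]
tool_rot: [[-0.083, 0.997, 0.0], [0.997, 0.083, 0.0], [0.0, 0.0, -1.0]]
contact_force: [-2.8, -2.3, 9.9]
grip_width: 0.003
finger_force: 4.6
```

Contact came at TCP z = -26.3, with the board top at 5. The real shut tips sit about 31 mm behind the reported TCP, so I put that into the helper.

```bash
cat >> h.py <<'E'
TIP=31.3   # shut tips are this far behind the reported TCP (measured by touch)
def tip():
    s=monitor.read_state(); return s["tool_pos"]-TIP*s["tool_rot"][:,2]
def gt(p,R): go(np.array(p)+TIP*R[:,2],R)
E
python3 -c "
from h import *
gt((546,398,35),down(-86.6));gt((546,398,5.3),down(-86.6))"
```

```text
delta [ 53.6  40.8 -30. ] [ 0.   -0.    0.02] rows 1.767296356047542
delta [53.5 40.8 -0.3] [ 0.   -0.    0.02] rows 1.6140998940739515
```

Emit:
carry_out(deltas=[0,0,-35,0,0,0,30,20,-35,0,0,0.02,53.6,40.8,-35,0,0,0.02,53.6,40.8,-35,0,0,0.02,53.6,40.8,-35,0,0,0.02,53.6,40.8,-20,0,0,0.02,53.6,40.8,-1.5,0,0,0.02,53.6,40.8,-1.5,0,0,0.02], gripper=1)

```text
t: 8.75
tool_pos: [542.8, 395.3, -30.0]
tool_rot: [[-0.063, 0.998, -0.005], [0.998, 0.063, -0.004], [-0.004, -0.006, -1.0]]
contact_force: [-1.0, -1.0, -0.5]
grip_width: 1.002
finger_force: 0.0
```

Emit:
carry_out(deltas=[0,0,0,0,0,0,0,0,0,0,0,0,0,0,0,0,0,0,0,0,0,0,0,0,0,0,0,0,0,0,0,0,0,0,0,0], gripper=0, squeeze=30)

```text
t: 9.25
tool_pos: [546.5, 398.3, -24.7]
tool_rot: [[-0.063, 0.998, 0.001], [0.998, 0.063, 0.001], [0.001, 0.001, -1.0]]
contact_force: [-0.7, -0.3, 5.2]
grip_width: 0.597
finger_force: 31.8
```

Gripped, width 0.60. I lift and carry it toward the station.

```bash
python3 -c "
from h import *
gt((480,243,75),down(-2.7))"
```

```text
delta [-150.7  -76.   -68.6] [ 0.    0.   -1.46] rows 11.688567788414908
```

Emit:
carry_out(deltas=[0,0,-35,0,0,0,0,0,-69,0,0,-0.1,-30,-15,-69,0,0,-0.22,-60,-30,-69,0,0,-0.34,-90,-45,-69,0,0,-0.46,-120,-60,-69,0,0,-0.58,-151,-76,-69,0,0,-0.7,-151,-76,-69,0,0,-0.82])

```text
t: 9.92
tool_pos: [475.2, 237.3, 42.8]
tool_rot: [[-0.776, 0.631, -0.005], [0.631, 0.776, -0.003], [0.002, -0.005, -1.0]]
contact_force: [-0.4, -0.2, -1.2]
grip_width: 0.6
finger_force: 31.7
```

```bash
python3 -c "
from h import *
gt((480,243,75),down(-2.7))"
```

```text
delta [-0.1  7.4 -0.9] [-0.   -0.   -0.64] rows 5.08968202747264
```

Emit:
carry_out(deltas=[0,0,0,0,0,-0.12,0,0,0,0,0,-0.24,0,0,0,0,0,-0.36,0,0,0,0,0,-0.48,0,0,0,0,0,-0.6,0,0,0,0,0,-0.64,0,0,0,0,0,-0.64,0,0,0,0,0,-0.64])

```text
t: 10.58
tool_pos: [479.7, 242.6, 43.5]
tool_rot: [[-0.999, 0.05, 0.0], [0.05, 0.999, 0.0], [-0.0, 0.0, -1.0]]
contact_force: [0.7, 1.0, -0.9]
grip_width: 0.606
finger_force: 31.7
```

Run:
```python
from h import *
print(tip(),monitor.read_state()['grip_width'])
ci=imaging.camera_info('wrist'); im=imaging.snapshot('wrist'); cv2.imwrite('pics/w7raw.png',im); np.savez('w7',**ci)
big=cv2.resize(im,None,fx=2,fy=2,interpolation=cv2.INTER_CUBIC)
o=np.array([500.3,165.8]);t=np.radians(-2.7);R=np.array([[np.cos(t),-np.sin(t)],[np.sin(t),np.cos(t)]])
def dots(S,z,col,r=1):
    P=np.c_[np.array(S)@R.T+o,np.full(len(S),z)]
    for p in proj(ci,P): cv2.circle(big,tuple(np.round(p*2+.5).astype(int)),r,col,-1)
th=np.linspace(0,2*np.pi,24)
for k in(82,0,-82):
    for c in((36,k+16),(36,k-16),(20,k+30)):
        C=np.c_[c[0]+4*np.cos(th),c[1]+4*np.sin(th)]; dots(C,12,(0,0,255)); dots(C,26,(0,200,0))
dots([(x,126) for x in range(-61,162,6)]+[(-61,y) for y in range(-126,127,6)],12,(255,0,0))
ys,xs=0,0
cv2.imwrite('pics/w7.png',big[100:700,300:1100][:600,:800] if 0 else cv2.resize(big[60:660,0:900],(800,533),interpolation=cv2.INTER_AREA))
```

```text
[479.65 242.6   74.84] 0.6064491042080411
```

View pics/w7.png

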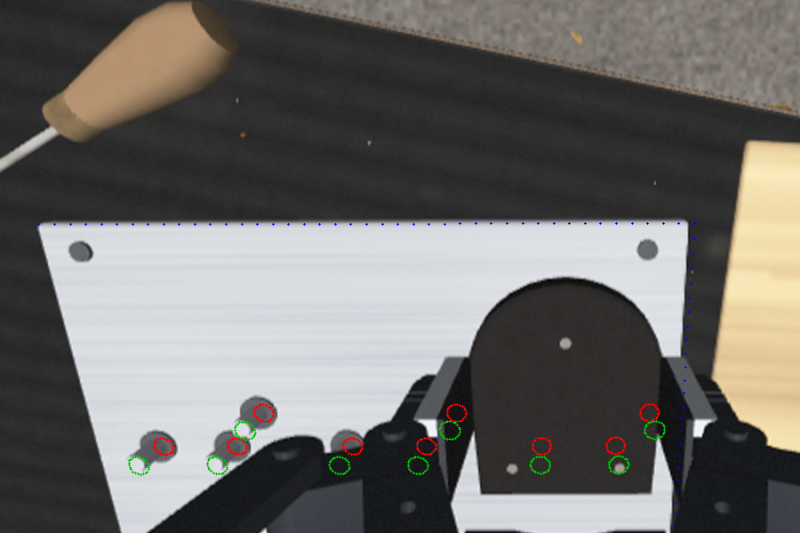

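The station overlay matches the bed and pins within about 2 mm. The lift is held flat, with its straight edge to the rear. I descend short of the pins at stall0.

```bash
python3 -c "
from h import *
gt((492,243.3,14.2),down(-2.7))"
```

```text
delta [-12.3   1.3  60.6] [ 0.  0. -0.] rows 1.4832432309301582
```

Emit:
carry_out(deltas=[-12.3,1.3,0,0,0,0,-12.3,1.3,30,0,0,0,-12.3,1.3,50,0,0,0,-12.3,1.3,60,0,0,0,-12.3,1.3,60.5,0,0,0,-12.3,1.3,60.5,0,0,0])

```text
t: 11.13
tool_pos: [492.3, 243.2, -17.5]
tool_rot: [[-0.999, 0.048, -0.001], [0.048, 0.999, -0.0], [0.001, -0.0, -1.0]]
contact_force: [-0.3, 0.0, -0.6]
grip_width: 0.603
finger_force: 37.3
```

Emit:
carry_out(deltas=[-3,0,0,0,0,0,-6,0,0,0,0,0,-8,0,0,0,0,0,-9,0,0,0,0,0,-9,0,0,0,0,0])

```text
t: 11.55
tool_pos: [501.6, 242.9, -16.7]
tool_rot: [[-0.999, 0.048, 0.001], [0.048, 0.999, 0.0], [-0.001, 0.0, -1.0]]
contact_force: [0.4, -0.2, 0.2]
grip_width: 0.6
finger_force: 37.3
```

Emit:
carry_out(deltas=[-1,0,0,0,0,0,-2,0,0,0,0,0,-2,0,0,0,0,0])

```text
t: 11.8
tool_pos: [503.1, 242.7, -17.0]
tool_rot: [[-0.999, 0.048, 0.0], [0.048, 0.999, 0.0], [-0.0, 0.0, -1.0]]
contact_force: [-1.0, 0.3, -0.0]
grip_width: 0.601
finger_force: 37.3
```

Emit:
carry_out(deltas=[-1,0,0,0,0,0,-1.5,0,0,0,0,0,-1.5,0,0,0,0,0])

```text
t: 12.05
tool_pos: [503.3, 242.6, -17.4]
tool_rot: [[-0.999, 0.048, -0.002], [0.048, 0.999, -0.0], [0.002, -0.0, -1.0]]
contact_force: [-4.1, 2.2, 1.1]
grip_width: 0.602
finger_force: 37.4
```

Rear contact at -4 N. Next I move left to the side pin.

Emit:
carry_out(deltas=[0,1.5,0,0,0,0,0,3,0,0,0,0,0,3,0,0,0,0])

```text
t: 12.3
tool_pos: [503.5, 245.3, -17.5]
tool_rot: [[-0.999, 0.048, -0.002], [0.048, 0.999, -0.001], [0.002, -0.001, -1.0]]
contact_force: [-4.8, -0.3, 0.1]
grip_width: 0.605
finger_force: 37.3
```

Emit:
carry_out(deltas=[0,1,0,0,0,0,0,1.5,0,0,0,0,0,1.5,0,0,0,0])

```text
t: 12.55
tool_pos: [503.4, 246.0, -17.6]
tool_rot: [[-0.999, 0.048, -0.002], [0.048, 0.999, -0.002], [0.002, -0.002, -1.0]]
contact_force: [-4.2, -5.9, -0.5]
grip_width: 0.604
finger_force: 37.4
```

Emit:
carry_out(deltas=[0,1,0,0,0,0,0,1,0,0,0,0,0,1,0,0,0,0])

```text
t: 12.8
tool_pos: [503.4, 246.2, -17.6]
tool_rot: [[-0.999, 0.047, -0.003], [0.047, 0.999, -0.003], [0.003, -0.003, -1.0]]
contact_force: [-3.2, -10.2, 2.2]
grip_width: 0.601
finger_force: 37.6
```

Emit:
carry_out(deltas=[0,-0.5,0.6,0,0,0,0,-0.5,0.6,0,0,0])

```text
t: 12.97
tool_pos: [503.4, 246.1, -18.2]
tool_rot: [[-0.999, 0.048, -0.003], [0.048, 0.999, -0.002], [0.002, -0.002, -1.0]]
contact_force: [-4.8, -7.4, 2.6]
grip_width: 0.607
finger_force: 37.6
```

Emit:
carry_out(deltas=[0,0,0,0,0,0,0,0,0,0,0,0,0,0,0,0,0,0,0,0,0,0,0,0], gripper=0.78)

```text
t: 13.3
tool_pos: [505.5, 248.1, -17.4]
tool_rot: [[-0.999, 0.048, 0.001], [0.048, 0.999, 0.001], [-0.001, 0.001, -1.0]]
contact_force: [-0.3, -0.7, 0.8]
grip_width: 0.778
finger_force: 0.0
```

Emit:
carry_out(deltas=[0,0,-30,0,0,0,0,0,-70,0,0,0,20,0,-110,0,0,0,20,0,-110,0,0,0,20,0,-110,0,0,0,20,0,-110,0,0,0])

```text
t: 13.8
tool_pos: [484.9, 248.8, 92.4]
tool_rot: [[-0.999, 0.047, 0.001], [0.047, 0.999, 0.001], [-0.001, 0.001, -1.0]]
contact_force: [-0.7, -0.1, 0.8]
grip_width: 0.779
finger_force: 0.0
```

Run:
```python
from h import *
print(tip())
ci=imaging.camera_info('wrist'); im=imaging.snapshot('wrist'); cv2.imwrite('pics/w8.png',im); np.savez('w8',**ci)
print(fit(ci,im,503.5,246.5,-92.7,12,60))
print(fit(ci,im,472.3,461.1,174.4,5,60))
```

```text
[484.9  248.82 123.74]
(np.float64(503.4140015338635), np.float64(246.40504185880891), np.float64(-92.77814426648082), np.float64(0.041646206727228074), np.float64(3904.75))
(np.float64(472.9770014859004), np.float64(461.79543340960697), np.float64(173.19613414637786), np.float64(0.06512921844937858), np.float64(4494.75))
```

View pics/w8.png

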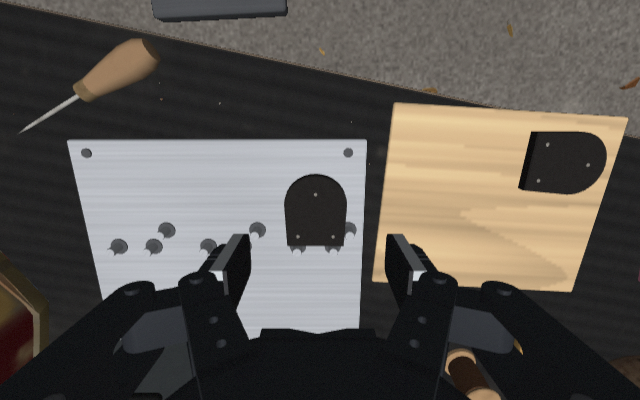

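Snug in stall0: the straight edge is on both rear pins at (297,248) and (332,248), and the side pin touches at (350,228). Next is the second lift.

```bash
python3 -c "
from h import *
gt((473,461.8,60),down(-96.8))"
```

```text
delta [ 21.6 212.5  62.8] [-0.   -0.    1.64] rows 13.138921377206113
```

Emit:
carry_out(deltas=[2,30,0,0,0,0.12,5,60,0,0,0,0.24,8,95,0,0,0,0.36,12,130,0,0,0,0.48,16,165,10,0,0,0.6,21,200,30,0,0,0.72,21.6,212.5,60,0,0,0.84,21.6,212.5,62,0,0,0.96], gripper=1)

```text
t: 14.52
tool_pos: [470.2, 462.6, 23.1]
tool_rot: [[-0.531, 0.848, -0.006], [0.848, 0.531, -0.005], [-0.001, -0.007, -1.0]]
contact_force: [-0.7, -2.2, -0.6]
grip_width: 0.999
finger_force: 0.0
```

Emit:
carry_out(deltas=[0,0,0,0,0,0.12,0,0,0,0,0,0.24,0,0,0,0,0,0.36,0,0,0,0,0,0.48,0,0,0,0,0,0.6,0,0,0,0,0,0.68,0,0,0,0,0,0.68,0,0,0,0,0,0.68])

```text
t: 15.18
tool_pos: [472.8, 461.2, 28.4]
tool_rot: [[0.114, 0.993, -0.002], [0.993, -0.114, -0.002], [-0.002, -0.002, -1.0]]
contact_force: [-0.7, 0.3, -0.2]
grip_width: 0.999
finger_force: 0.0
```

```bash
python3 -c "
from h import *
print(tip())
ci=imaging.camera_info('wrist'); im=imaging.snapshot('wrist'); cv2.imwrite('pics/w9.png',im)
q=fit(ci,im,473,461.8,173.2,5,60);print(q)
gt((q[0],q[1],6.6),down(q[2]-270))"
```

```text
[472.87 461.24  59.71]
(np.float64(472.53307761376306), np.float64(461.2797360725277), np.float64(173.95588130761527), np.float64(0.04805523463717887), np.float64(6489.75))
delta [-0.  -0.3 53.5] [-0.    0.   -0.01] rows 1.2833651611413688
```

Emit:
carry_out(deltas=[0,0,20,0,0,-0.01,0,0,40,0,0,-0.01,0,0,50,0,0,-0.01,0,0,53,0,0,-0.01,0,0,53,0,0,-0.01,0,0,53,0,0,-0.01])

```text
t: 15.73
tool_pos: [473.5, 462.1, -22.4]
tool_rot: [[0.106, 0.994, 0.0], [0.994, -0.106, 0.0], [0.0, 0.0, -1.0]]
contact_force: [-0.1, 0.7, -0.1]
grip_width: 1.0
finger_force: 0.0
```

Emit:
carry_out(deltas=[0,0,0,0,0,0,0,0,0,0,0,0,0,0,0,0,0,0,0,0,0,0,0,0,0,0,0,0,0,0,0,0,0,0,0,0], gripper=0, squeeze=30)

```text
t: 16.23
tool_pos: [473.8, 462.3, -21.4]
tool_rot: [[0.107, 0.994, 0.001], [0.994, -0.107, 0.001], [0.001, 0.001, -1.0]]
contact_force: [-0.9, -0.7, 5.9]
grip_width: 0.592
finger_force: 30.1
```

```bash
python3 -c "
from h import *
print(tip())
gt((480,164.5,75),down(-2.7))"
```

```text
[473.79 462.29   9.9 ]
delta [-295.4   38.   -65.4] [ 0.   -0.   -1.63] rows 13.048609692970071
```

Emit:
carry_out(deltas=[0,0,0,0,0,0,0,0,0,0,0,0,0,0,3.5,0,0,0,0,0,3.5,0,0,0], gripper=0.8)

```text
t: 16.57
tool_pos: [473.0, 461.6, -26.8]
tool_rot: [[0.107, 0.994, -0.0], [0.994, -0.107, -0.0], [-0.001, -0.0, -1.0]]
contact_force: [0.1, 0.1, -1.1]
grip_width: 0.797
finger_force: 0.0
```

Emit:
carry_out(deltas=[0,0,0,0,0,0,0,0,0,0,0,0,0,0,0,0,0,0,0,0,0,0,0,0,0,0,0,0,0,0], gripper=0, squeeze=30)

```text
t: 16.98
tool_pos: [473.2, 461.9, -26.1]
tool_rot: [[0.107, 0.994, -0.0], [0.994, -0.107, -0.0], [-0.0, -0.0, -1.0]]
contact_force: [-0.2, -0.2, 3.4]
grip_width: 0.605
finger_force: 31.5
```

```bash
python3 -c "
from h import *
print(tip())
gt((480,164.5,75),down(-2.7))"
```

```text
[473.24 461.89   5.18]
delta [-295.    38.5  -69.8] [-0.    0.   -1.63] rows 13.048439390013119
```

Emit:
carry_out(deltas=[0,0,-35,0,0,0,0,0,-70,0,0,-0.1,-40,5,-70,0,0,-0.22,-80,10,-70,0,0,-0.34,-120,15,-70,0,0,-0.46,-160,21,-70,0,0,-0.58,-200,26,-70,0,0,-0.7,-240,31,-70,0,0,-0.82])

```text
t: 17.65
tool_pos: [478.2, 219.2, 43.8]
tool_rot: [[-0.656, 0.754, 0.0], [0.754, 0.656, 0.0], [-0.0, 0.0, -1.0]]
contact_force: [1.2, -0.5, -0.6]
grip_width: 0.606
finger_force: 31.8
```

```bash
python3 -c "
from h import *
gt((480,164.5,75),down(-2.7))"
```

```text
delta [-42.5 -34.6   0.1] [ 0.    0.   -0.81] rows 6.461971740401067
```

Emit:
carry_out(deltas=[-21,-17,0,0,0,-0.12,-42.5,-34.6,0,0,0,-0.24,-42.5,-34.6,0,0,0,-0.36,-42.5,-34.6,0,0,0,-0.48,-42.5,-34.6,0,0,0,-0.6,-42.5,-34.6,0,0,0,-0.72,-42.5,-34.6,0,0,0,-0.81,-42.5,-34.6,0,0,0,-0.81])

```text
t: 18.32
tool_pos: [480.0, 166.2, 43.7]
tool_rot: [[-0.999, 0.047, 0.0], [0.047, 0.999, 0.0], [-0.0, 0.0, -1.0]]
contact_force: [0.2, 0.2, -0.6]
grip_width: 0.606
finger_force: 31.8
```

Emit:
carry_out(deltas=[0,0,0,0,0,0])

```text
t: 18.4
tool_pos: [480.0, 166.2, 43.7]
tool_rot: [[-0.999, 0.054, 0.0], [0.054, 0.999, 0.0], [-0.0, 0.0, -1.0]]
contact_force: [0.2, 0.1, -0.5]
grip_width: 0.603
finger_force: 31.8
```

```bash
python3 -c "
from h import *
print(tip(),monitor.read_state()['grip_width'])
ci=imaging.camera_info('wrist'); im=imaging.snapshot('wrist'); cv2.imwrite('pics/w10.png',im)
print(fit(ci,im,503.5,246.5,-92.7,12,60))
gt((488,160,13),down(-2.7))"
```

```text
[479.96 166.23  75.04] 0.6025539501485601
(np.float64(504.3632313362474), np.float64(246.83096687445982), np.float64(-89.95456206096206), np.float64(0.9605419431517656), np.float64(147686.3125))
delta [-8.4 -5.8 62.1] [-0.    0.   -0.01] rows 1.5081290681553405
```

Emit:
carry_out(deltas=[-8.4,-5.8,0,0,0,0,-8.4,-5.8,30,0,0,0,-8.4,-5.8,50,0,0,0,-8.4,-5.8,60,0,0,0,-8.4,-5.8,61.8,0,0,0,-8.4,-5.8,61.8,0,0,0])

```text
t: 18.95
tool_pos: [487.9, 159.6, -18.5]
tool_rot: [[-0.999, 0.052, -0.001], [0.052, 0.999, -0.001], [0.001, -0.001, -1.0]]
contact_force: [-0.1, 0.4, -0.0]
grip_width: 0.608
finger_force: 32.0
```

Emit:
carry_out(deltas=[-3,0,0,0,0,0,-6,0,0,0,0,0,-8,0,0,0,0,0,-9,0,0,0,0,0,-9,0,0,0,0,0])

```text
t: 19.37
tool_pos: [497.7, 159.6, -17.7]
tool_rot: [[-0.999, 0.051, 0.001], [0.051, 0.999, 0.0], [-0.001, 0.0, -1.0]]
contact_force: [0.4, 1.0, 0.1]
grip_width: 0.604
finger_force: 32.0
```

Emit:
carry_out(deltas=[-1,0,0,0,0,0,-2,0,0,0,0,0,-2,0,0,0,0,0])

```text
t: 19.62
tool_pos: [498.9, 159.4, -18.0]
tool_rot: [[-0.999, 0.051, -0.0], [0.051, 0.999, -0.0], [0.0, -0.0, -1.0]]
contact_force: [0.3, -0.0, -0.4]
grip_width: 0.603
finger_force: 32.0
```

Emit:
carry_out(deltas=[-1,0,0,0,0,0,-1.5,0,0,0,0,0,-1.5,0,0,0,0,0])

```text
t: 19.87
tool_pos: [499.1, 159.3, -18.3]
tool_rot: [[-0.999, 0.051, -0.003], [0.051, 0.999, -0.0], [0.003, -0.0, -1.0]]
contact_force: [-5.1, 2.4, 1.9]
grip_width: 0.604
finger_force: 32.2
```

Emit:
carry_out(deltas=[-1,0,0,0,0,0,-1,0,0,0,0,0,-1,0,0,0,0,0])

```text
t: 20.12
tool_pos: [499.1, 159.2, -18.5]
tool_rot: [[-0.999, 0.051, -0.004], [0.051, 0.999, -0.001], [0.004, -0.001, -1.0]]
contact_force: [-7.8, 3.1, 2.1]
grip_width: 0.604
finger_force: 32.3
```

Emit:
carry_out(deltas=[0,1.5,0,0,0,0,0,3,0,0,0,0,0,4,0,0,0,0,0,4,0,0,0,0])

```text
t: 20.45
tool_pos: [499.2, 162.6, -18.8]
tool_rot: [[-0.999, 0.051, -0.005], [0.051, 0.999, -0.002], [0.005, -0.002, -1.0]]
contact_force: [-5.2, -2.2, -0.5]
grip_width: 0.606
finger_force: 32.0
```

Emit:
carry_out(deltas=[0,1,0,0,0,0,0,1.5,0,0,0,0,0,1.5,0,0,0,0])

```text
t: 20.7
tool_pos: [499.2, 163.7, -18.8]
tool_rot: [[-0.999, 0.051, -0.005], [0.051, 0.999, -0.002], [0.005, -0.002, -1.0]]
contact_force: [-4.2, -4.3, -0.2]
grip_width: 0.604
finger_force: 31.9
```

Emit:
carry_out(deltas=[0,0.5,0,0,0,0,0,1,0,0,0,0,0,1,0,0,0,0])

```text
t: 20.95
tool_pos: [499.2, 164.0, -18.8]
tool_rot: [[-0.999, 0.051, -0.005], [0.051, 0.999, -0.003], [0.005, -0.003, -1.0]]
contact_force: [-3.9, -8.4, -0.4]
grip_width: 0.604
finger_force: 32.0
```

Contact on both sides. I release and check.

Emit:
carry_out(deltas=[0,-0.5,0.4,0,0,0,0,-0.5,0.4,0,0,0])

```text
t: 21.12
tool_pos: [499.2, 163.9, -19.1]
tool_rot: [[-0.999, 0.051, -0.005], [0.051, 0.999, -0.002], [0.005, -0.002, -1.0]]
contact_force: [-5.3, -5.7, 2.0]
grip_width: 0.603
finger_force: 32.2
```

Emit:
carry_out(deltas=[0,0,0,0,0,0,0,0,0,0,0,0,0,0,0,0,0,0,0,0,0,0,0,0], gripper=0.76)

```text
t: 21.45
tool_pos: [502.5, 165.6, -18.2]
tool_rot: [[-0.999, 0.051, 0.001], [0.051, 0.999, 0.0], [-0.001, 0.0, -1.0]]
contact_force: [-0.4, 0.2, -0.2]
grip_width: 0.76
finger_force: 0.0
```

Emit:
carry_out(deltas=[0,0,-30,0,0,0,0,0,-70,0,0,0,20,10,-110,0,0,0,40,40,-120,0,0,0,60,45,-120,0,0,0,60,45,-120,0,0,0,60,45,-120,0,0,0])

```text
t: 22.03
tool_pos: [443.8, 213.8, 102.0]
tool_rot: [[-0.999, 0.049, 0.001], [0.049, 0.999, 0.0], [-0.001, 0.0, -1.0]]
contact_force: [-0.2, -0.4, 0.2]
grip_width: 0.758
finger_force: 0.0
```

Run:
```python
from h import *
print(tip(),monitor.read_state()['tool_pos'])
ci=imaging.camera_info('wrist'); im=imaging.snapshot('wrist'); cv2.imwrite('pics/w11.png',im)
print(fit(ci,im,503.5,246.5,-92.7,12,60))
print(fit(ci,im,499.2,164,-92.7,12,60))
```

```text
[443.74 213.83 133.33] [443.77 213.84 102.03]
(np.float64(503.32372466385164), np.float64(247.18693178976622), np.float64(-90.52586264370302), np.float64(0.9697593871421836), np.float64(110946.25))
(np.float64(500.08753961679474), np.float64(163.8761843798218), np.float64(-93.32414363788779), np.float64(0.9699720540786478), np.float64(110946.25))
```

Emit:
carry_out(deltas=[-40,-5,0,0,0,0,-70,-8,0,0,0,0,-70,-8,0,0,0,0,-70,-8,0,0,0,0], gripper=0)

```text
t: 22.42
tool_pos: [515.6, 200.8, 100.9]
tool_rot: [[-0.999, 0.053, -0.0], [0.053, 0.999, -0.0], [0.0, -0.0, -1.0]]
contact_force: [-0.7, -0.3, -0.1]
grip_width: 0.193
finger_force: 0.0
```

Run:
```python
from h import *
print(tip(),monitor.read_state()['grip_width'])
ci=imaging.camera_info('wrist'); im=imaging.snapshot('wrist'); cv2.imwrite('pics/w12.png',im)
A=fit(ci,im,503.5,246.5,-92.7,12,60); B=fit(ci,im,499.2,164,-92.7,12,60)
print(np.array(A),np.array(B))
```

```text
[515.59 200.79 132.15] 0.1929514414441284
[ 503.52  246.52  -92.69    0.04 4045.75] [ 499.81  164.44  -93.      0.04 4028.75]
```

Both lifts fit as snug: (503.5,246.5) and (499.8,164.4), 82.2 mm apart. Next is the paddle, with the finger tilted 35° forward.

```bash
cat >> h.py <<'E'
def st(x,y):
    t=np.radians(-2.7); return np.array([499.7+x*np.cos(t)-y*np.sin(t),164.4+x*np.sin(t)+y*np.cos(t)])
def corner(x,y,z,t=35):
    """front lower corner of the tilted tip at station x,y, height z"""
    R=down(-2.7,t); f=-R[:,0]; gt(np.r_[st(x,y),z]-11*f,R)
E
python3 -c "
from h import *
print(monitor.read_state()['joint_positions'])
corner(50,-50,135); corner(60,-50,104)"
```

```text
[ 21.18  20.57 107.54  -0.    51.98 -65.8 ]
delta [-46.8 -86.8  -2.4] [-0.   -0.61 -0.01] rows 4.900027197505937
delta [-56.9 -86.7  28.6] [-0.   -0.61 -0.01] rows 4.900027197505937
```

Emit:
carry_out(deltas=[-10,-20,0,0,-0.1,0,-20,-40,0,0,-0.2,0,-30,-60,0,0,-0.3,0,-40,-80,0,0,-0.4,0,-46.8,-86.8,0,0,-0.5,0,-46.8,-86.8,-2.4,0,-0.61,0,-46.8,-86.8,-2.4,0,-0.61,0,-46.8,-86.8,-2.4,0,-0.61,0], gripper=0)

```text
t: 23.13
tool_pos: [557.7, 105.4, 105.9]
tool_rot: [[-0.84, 0.065, 0.539], [0.045, 0.998, -0.05], [-0.541, -0.018, -0.841]]
contact_force: [0.1, -0.0, 0.4]
grip_width: 0.001
finger_force: 0.0
```

```bash
python3 -c "
from h import *
s=monitor.read_state();print(s['joint_positions'],tip(),s['contact_force'],s['grip_width'])
corner(60,-50,104)"
```

```text
[ 18.98  12.52 130.09 -62.04  14.59  -9.87] [540.77 106.94 132.23] [ 0.11 -0.03  0.4 ] 0.0007712031182261893
delta [11.4  7.  32.8] [-0.02 -0.04 -0.  ] rows 0.8491878767750555
```

Emit:
carry_out(deltas=[0,0,0,0,0,0,0,0,0,0,0,0,0,0,0,0,0,0])

```text
t: 23.38
tool_pos: [558.7, 105.8, 106.3]
tool_rot: [[-0.84, 0.065, 0.538], [0.045, 0.998, -0.05], [-0.54, -0.018, -0.841]]
contact_force: [-0.2, 0.4, 0.8]
grip_width: 0.002
finger_force: 0.0
```

```bash
python3 -c "
from h import *
s=monitor.read_state();print(s['joint_positions'],tip(),s['contact_force'],s['grip_width'])
corner(60,-50,104);corner(96,-50,104)"
```

```text
[ 18.97  12.55 129.88 -61.11  14.68 -10.82] [541.84 107.39 132.62] [-0.22  0.37  0.78] 0.002283321881946733
delta [12.4  6.5 32.6] [-0.02 -0.04 -0.  ] rows 0.850441679169929
delta [-17.9   7.1  52. ] [-0.02 -0.04 -0.  ] rows 1.330155768737526
```

Emit:
carry_out(deltas=[6,3,16,-0.01,-0.02,0,12.4,6.5,32.6,-0.02,-0.04,0,12.4,6.5,32.6,-0.02,-0.04,0,12.4,6.5,32.6,-0.02,-0.04,0,12.4,6.5,32.6,-0.02,-0.04,0])

```text
t: 23.8
tool_pos: [570.0, 113.0, 89.4]
tool_rot: [[-0.835, 0.055, 0.548], [0.043, 0.998, -0.034], [-0.549, -0.004, -0.836]]
contact_force: [-0.6, 0.6, -0.3]
grip_width: 0.003
finger_force: 0.0
```

```bash
python3 -c "
from h import *
s=monitor.read_state();print(s['joint_positions'],tip(),s['contact_force'],s['grip_width'])
corner(60,-50,104);corner(96,-50,104)
im=imaging.snapshot('side');c=np.round(proj(imaging.camera_info('side'),[tip()])[0]).astype(int)
im2=imaging.snapshot('scene');d=np.round(proj(imaging.camera_info('scene'),[tip()])[0]).astype(int);print(c,d)
f=lambda i,c:cv2.resize(i[c[1]-50:c[1]+50,c[0]-50:c[0]+50],(400,400),interpolation=cv2.INTER_CUBIC)
cv2.imwrite('pics/w13.png',np.hstack([f(im,c),f(im2,d)]))
"
```

```text
[ 18.75  15.51 129.69 -74.    12.49   2.08] [552.84 114.02 115.59] [-0.59  0.64 -0.35] 0.0029114290362577955
delta [12.6 -1.9 12.5] [-0.01 -0.03 -0.  ] rows 0.42871887208234805
delta [-17.5  -1.6  32.3] [-0.01 -0.03 -0.  ] rows 0.8808561643051263
[330 149] [393 239]
```

View pics/w13.png

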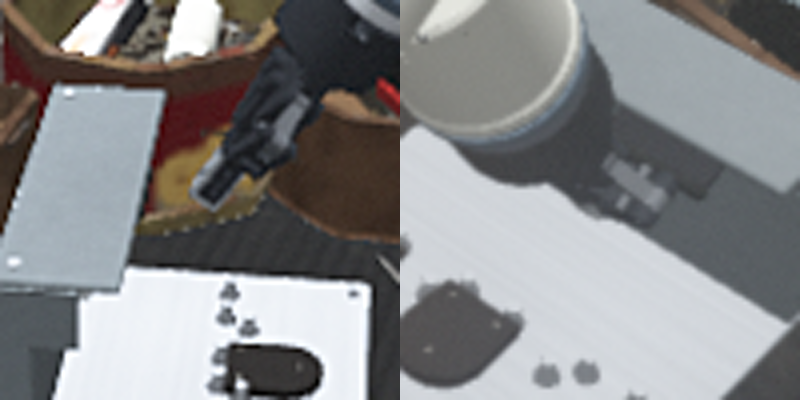

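The side view shows the tilted tip in front of the lip at crop (205,195), with the paddle behind it in the scene view at (710,165). Joint 4 is near its limit, so I untilt and redo the tilt in the arm's own plane at yaw 10.5°.

```bash
cat >> h.py <<'E'
def corner(x,y,z,t=35,yaw=10.5):
    R=down(yaw,t); f=-R[:,0]; gt(np.r_[st(x,y),z]-11*f,R)
E
python3 -c "
from h import *
gt((525,112,135),down(10.5,0))"
```

```text
delta [ 29.7  -3.6 -36.4] [-0.07  0.58 -0.23] rows 5.015268424999109
```

Emit:
carry_out(deltas=[10,0,-15,-0.01,0.1,0,20,-2,-30,-0.02,0.2,-0.03,29.7,-3.6,-36,-0.04,0.3,-0.08,29.7,-3.6,-36,-0.05,0.4,-0.13,29.7,-3.6,-36,-0.06,0.5,-0.18,29.7,-3.6,-36,-0.07,0.58,-0.23,29.7,-3.6,-36,-0.07,0.58,-0.23,29.7,-3.6,-36,-0.07,0.58,-0.23])

```text
t: 24.57
tool_pos: [523.2, 113.9, 104.0]
tool_rot: [[-0.985, -0.124, 0.12], [-0.126, 0.992, -0.01], [-0.117, -0.025, -0.993]]
contact_force: [-0.1, -1.3, -0.2]
grip_width: -0.003
finger_force: 0.0
```

```bash
python3 -c "
from h import *
s=monitor.read_state();print(s['joint_positions'],tip(),s['contact_force'])
corner(60,-50,130);corner(60,-50,104)"
```

```text
[ 13.66  15.79 114.67  -3.22  43.04 -81.33] [519.44 114.24 135.09] [-0.14 -1.26 -0.2 ]
delta [-41.5  -5.8  11.1] [-0.05 -0.49 -0.05] rows 3.984306715506757
delta [-38.4  -5.2  36.9] [-0.05 -0.49 -0.05] rows 3.984306715506757
```

Emit:
carry_out(deltas=[-8,-1,0,-0.02,-0.1,0,-16,-2,0,-0.03,-0.2,-0.02,-24,-3,5,-0.04,-0.3,-0.03,-32,-4,8,-0.05,-0.4,-0.04,-41.5,-5.8,11,-0.05,-0.49,-0.05,-41.5,-5.8,11,-0.05,-0.49,-0.05,-41.5,-5.8,11,-0.05,-0.49,-0.05,-41.5,-5.8,11,-0.05,-0.49,-0.05])

```text
t: 25.23
tool_pos: [571.1, 110.6, 101.7]
tool_rot: [[-0.805, -0.184, 0.563], [-0.149, 0.983, 0.108], [-0.574, 0.002, -0.819]]
contact_force: [-0.4, -0.1, 0.9]
grip_width: 0.001
finger_force: 0.0
```

```bash
python3 -c "
from h import *
s=monitor.read_state();print(s['joint_positions'],tip(),s['contact_force'])
corner(60,-50,104);corner(96,-50,104)"
```

```text
[ 10.81  13.39 131.61 -11.36  -0.   -78.4 ] [553.48 107.25 127.39] [-0.44 -0.1   0.88]
delta [20.7  3.4 21.8] [ 0. -0.  0.] rows 0.7251354798604701
delta [-8.  -4.8 41.8] [ 0. -0.  0.] rows 1.0282370045319864
```

```bash
python3 -c "
from h import *
corner(62,-50,122,29);corner(62,-50,103,29);corner(93.5,-50,103,29)"
```

```text
delta [12.   3.   6.8] [0.  0.1 0. ] rows 0.8383369924350788
delta [22.9  3.  22.4] [0.  0.1 0. ] rows 0.8383369924350788
delta [-2.2 -4.3 39.9] [0.  0.1 0. ] rows 0.9649056613864744
```

Emit:
carry_out(deltas=[6,1.5,3,0,0.05,0,12,3,6.8,0,0.1,0,22.9,3,22.4,0,0.1,0,22.9,3,22.4,0,0.1,0,22.9,3,22.4,0,0.1,0,22.9,3,22.4,0,0.1,0])

```text
t: 25.73
tool_pos: [563.2, 112.3, 69.4]
tool_rot: [[-0.859, -0.184, 0.478], [-0.16, 0.983, 0.092], [-0.487, 0.002, -0.874]]
contact_force: [0.3, -0.4, -0.2]
grip_width: 0.003
finger_force: 0.0
```

```bash
python3 -c "
from h import *
s=monitor.read_state();print(s['joint_positions'],tip(),s['contact_force'])
corner(93.5,-50,103,29)"
```

```text
[ 11.25  16.7  129.16  -2.23   5.01 -87.18] [548.27 109.39  96.74] [ 0.28 -0.36 -0.15]
delta [-28.5  -7.3  14.9] [0. 0. 0.] rows 0.791283118741011
```

Good configuration, with j5 = 5° and increasing forward. I move under the paddle.

Emit:
carry_out(deltas=[-7,-2,4,0,0,0,-14,-4,8,0,0,0,-21,-6,11,0,0,0,-28.5,-7.3,14.9,0,0,0,-28.5,-7.3,14.9,0,0,0,-28.5,-7.3,14.9,0,0,0])

```text
t: 26.23
tool_pos: [595.7, 110.6, 69.5]
tool_rot: [[-0.859, -0.184, 0.477], [-0.16, 0.983, 0.091], [-0.486, 0.002, -0.874]]
contact_force: [-0.1, -0.1, 0.1]
grip_width: 0.003
finger_force: 0.0
```

```bash
python3 -c "
from h import *
s=monitor.read_state();print(s['joint_positions'],tip(),s['contact_force'])
corner(94,-50,113,29);corner(94,-50,124,29)"
```

```text
[ 10.19  18.77 125.47   2.58   6.71 -92.87] [580.72 107.75  96.89] [-0.09 -0.14  0.13]
delta [-6.2  0.3 -8.9] [0. 0. 0.] rows 0.2595435552807103
delta [-11.5   0.3 -18.5] [0. 0. 0.] rows 0.5226050487689833
```

Emit:
carry_out(deltas=[-2.5,0,-4.5,0,0,0,-5,0,-9,0,0,0,-5,0,-9,0,0,0,-5,0,-9,0,0,0])

```text
t: 26.57
tool_pos: [593.9, 110.5, 79.2]
tool_rot: [[-0.861, -0.184, 0.475], [-0.16, 0.983, 0.091], [-0.483, 0.002, -0.875]]
contact_force: [-2.5, 0.2, -2.6]
grip_width: 0.003
finger_force: 2.0
```

Emit:
carry_out(deltas=[-1,0,-2,0,0,0,-2,0,-3.5,0,0,0,-2,0,-3.5,0,0,0,-2,0,-3.5,0,0,0])

```text
t: 26.9
tool_pos: [593.1, 110.4, 82.3]
tool_rot: [[-0.862, -0.184, 0.473], [-0.161, 0.983, 0.091], [-0.482, 0.002, -0.876]]
contact_force: [-5.2, 0.7, -3.1]
grip_width: -0.005
finger_force: 3.6
```

The force is mostly backward, so the corner is catching the bead's front. I drop, go 7 mm deeper and push up again.

Emit:
carry_out(deltas=[3,0,6,0,0,0,6.8,0,12.3,0,0,0,6.8,0,12.3,0,0,0,0.6,-1.6,15.6,0,0,0,0.6,-1.6,15.6,0,0,0,0.6,-1.6,15.6,0,0,0])

```text
t: 27.4
tool_pos: [600.0, 109.8, 67.7]
tool_rot: [[-0.863, -0.184, 0.471], [-0.16, 0.983, 0.09], [-0.48, 0.002, -0.877]]
contact_force: [-7.4, -1.3, -4.4]
grip_width: -0.002
finger_force: 4.1
```

```bash
python3 -c "
from h import *
s=monitor.read_state();print(s['joint_positions'],tip(),s['contact_force'])
corner(101,-50,105,29)"
```

```text
[  9.97  19.26 124.76   3.28   7.33 -93.75] [585.22 106.95  95.13] [-7.36 -1.35 -4.41]
delta [-5.6  0.2 -2.2] [ 0.   -0.01  0.  ] rows 0.1442294572891548
```

Emit:
carry_out(deltas=[-2.5,0,-4.5,0,0,0,-4.5,0,-8,0,0,0,-4.5,0,-8,0,0,0,-4.5,0,-8,0,0,0])

```text
t: 27.73
tool_pos: [597.8, 109.6, 75.8]
tool_rot: [[-0.864, -0.184, 0.468], [-0.161, 0.983, 0.09], [-0.476, 0.002, -0.879]]
contact_force: [-13.0, -0.2, -4.5]
grip_width: 0.003
finger_force: 6.6
```

Contact at this depth is the gripper's thicker part against the lip, so more tilt is needed. I retreat, then tilt 42° with the tool turned left of the arm plane to keep j4 and j5 in range.

Emit:
carry_out(deltas=[18,5,-10,0,0,0,40,10,-21,0,0,0,54,14,-28,0,0,0,54,14,-28,0,0,0])

```text
t: 28.07
tool_pos: [537.6, 112.7, 76.6]
tool_rot: [[-0.861, -0.185, 0.475], [-0.161, 0.983, 0.091], [-0.483, 0.002, -0.875]]
contact_force: [-0.4, -0.2, -1.0]
grip_width: -0.001
finger_force: 0.0
```

```bash
python3 -c "
from h import *
s=monitor.read_state();print(s['joint_positions'],tip(),s['contact_force'])
gt((520,95,135),down(28,5))"
```

```text
[ 12.1   14.03 131.59  -6.41   5.51 -82.29] [522.75 109.85 104.02] [-0.4  -0.21 -0.98]
delta [  2.6 -13.3 -32.5] [-0.09  0.41 -0.29] rows 4.117292997762037
```

Emit:
carry_out(deltas=[1,-4,-10,-0.02,0.1,-0.05,2,-8,-20,-0.04,0.2,-0.12,2.6,-13,-32,-0.07,0.3,-0.2,2.6,-13.3,-32.5,-0.09,0.41,-0.29,2.6,-13.3,-32.5,-0.09,0.41,-0.29,2.6,-13.3,-32.5,-0.09,0.41,-0.29,2.6,-13.3,-32.5,-0.09,0.41,-0.29])

```text
t: 28.65
tool_pos: [526.7, 96.9, 104.5]
tool_rot: [[-0.88, -0.467, 0.085], [-0.464, 0.884, 0.047], [-0.097, 0.002, -0.995]]
contact_force: [-0.5, -0.2, -0.3]
grip_width: -0.004
finger_force: 0.0
```

```bash
python3 -c "
from h import *
s=monitor.read_state();print(s['joint_positions'],tip(),s['contact_force'])
corner(55,-45,130,42,28)"
```

```text
[   8.92   16.36  113.59    2.73   44.86 -110.76] [524.07  95.44 135.63] [-0.46 -0.17 -0.3 ]
delta [-44.2   5.6   9.4] [ 0.   -0.64 -0.  ] rows 5.0894565538351
```

Emit:
carry_out(deltas=[0,0,0,0,0,0.12,0,0,0,0,0,0.24,0,0,0,0,0,0.36,0,0,0,0,0,0.48,0,0,0,0,0,0.6,0,0,0,0,0,0.72,0,0,0,0,0,0.84,0,0,0,0,0,0.96])

```text
t: 29.32
tool_pos: [524.1, 96.6, 103.8]
tool_rot: [[-0.885, 0.459, 0.083], [0.463, 0.885, 0.047], [-0.052, 0.08, -0.995]]
contact_force: [0.3, -0.1, 0.4]
grip_width: 0.001
finger_force: 0.0
```

Emit:
carry_out(deltas=[0,0,0,0,0,0.12,0,0,0,0,0,0.24,0,0,0,0,0,0.36,0,0,0,0,0,0.48,0,0,0,0,0,0.6,0,0,0,0,0,0.72,0,0,0,0,0,0.84,0,0,0,0,0,0.96])

```text
t: 29.98
tool_pos: [524.1, 96.6, 103.8]
tool_rot: [[-0.131, 0.988, 0.083], [0.991, 0.128, 0.047], [0.036, 0.088, -0.995]]
contact_force: [-0.1, -0.2, -0.2]
grip_width: 0.004
finger_force: 0.0
```

Emit:
carry_out(deltas=[0,0,0,0,0,0.12,0,0,0,0,0,0.24,0,0,0,0,0,0.36,0,0,0,0,0,0.48,0,0,0,0,0,0.6,0,0,0,0,0,0.72,0,0,0,0,0,0.84,0,0,0,0,0,0.96])

```text
t: 30.65
tool_pos: [524.1, 96.6, 103.8]
tool_rot: [[0.734, 0.674, 0.083], [0.673, -0.738, 0.047], [0.093, 0.021, -0.995]]
contact_force: [0.9, -0.0, 0.3]
grip_width: -0.0
finger_force: 0.0
```

```bash
cat >> h.py <<'E'
def corner2(x,y,z,t=43,az=22):
    R=down(az-180,-t); f=R[:,0]; gt(np.r_[st(x,y),z]-11*f,R)
E
python3 -c "
from h import *
s=monitor.read_state();print(s['joint_positions'],tip(),s['contact_force'])
gt((500,112,130),down(22-180,-20))
corner2(55,-42,130)"
```

```text
[  8.93  16.26 113.85   2.72  44.82  54.63] [521.47  95.11 134.93] [ 0.92 -0.03  0.26]
delta [  2.4 -23.9   2.9] [-0.06  0.25  0.35] rows 3.491184991747269
delta [48.7  6.7  8.9] [-0.13  0.65  0.34] rows 5.936224015779159
```

Emit:
carry_out(deltas=[0,-6,0,-0.015,0.06,0.09,1,-12,1,-0.03,0.12,0.18,2,-18,2,-0.045,0.18,0.26,2.4,-23.9,2.9,-0.06,0.25,0.35,2.4,-23.9,2.9,-0.06,0.25,0.35,2.4,-23.9,2.9,-0.06,0.25,0.35])

```text
t: 31.15
tool_pos: [509.0, 115.5, 100.6]
tool_rot: [[0.867, 0.385, 0.315], [0.364, -0.923, 0.127], [0.34, 0.004, -0.94]]
contact_force: [0.8, 0.7, 0.0]
grip_width: 0.001
finger_force: 0.0
```

```bash
python3 -c "
from h import *
s=monitor.read_state();print(s['joint_positions'],tip(),s['contact_force'])
corner2(50,-42,128)"
```

```text
[  9.64  10.28 126.55  10.27  24.07  68.26] [499.09 111.54 130.05] [0.79 0.75 0.01]
delta [46.7 10.8 20.1] [-0.    0.4   0.01] rows 3.2319804055187906
```

Emit:
carry_out(deltas=[6,2,3,0,0.05,0,12,3,5,0,0.1,0,18,4,8,0,0.15,0,24,6,10,0,0.2,0,30,7,13,0,0.25,0,36,8,15,0,0.3,0,42,10,18,0,0.35,0,46.7,10.8,20,0,0.4,0.01])

```text
t: 31.82
tool_pos: [540.1, 139.7, 98.3]
tool_rot: [[0.759, 0.412, 0.503], [0.319, -0.91, 0.263], [0.567, -0.039, -0.823]]
contact_force: [-0.2, -0.2, -0.1]
grip_width: -0.002
finger_force: 0.0
```

Emit:
carry_out(deltas=[0,0,0,0,0,0,0,0,0,0,0,0,0,0,0,0,0,0,0,0,0,0,0,0])

```text
t: 32.15
tool_pos: [538.4, 138.9, 97.6]
tool_rot: [[0.762, 0.41, 0.501], [0.318, -0.911, 0.261], [0.564, -0.039, -0.825]]
contact_force: [-0.3, -0.4, 0.3]
grip_width: 0.002
finger_force: 0.0
```

```bash
python3 -c "
from h import *
s=monitor.read_state();print(s['joint_positions'],tip(),s['contact_force'])
corner2(50,-42,128);corner2(60,-40,107);corner2(97,-40,107)"
```

```text
[  6.48  12.66 133.23  82.74  11.78  -6.2 ] [522.7  130.74 123.38] [-0.34 -0.35  0.33]
delta [12.1 21.5  7.2] [-0.05  0.15  0.01] rows 1.2917421102709403
delta [ 8.4 25.  30. ] [-0.05  0.15  0.01] rows 1.2917421102709403
delta [36.  41.8 48. ] [-0.05  0.15  0.01] rows 1.7538655941181258
```

Emit:
carry_out(deltas=[4,7,2,-0.02,0.05,0,8,14,5,-0.03,0.1,0,12,21.5,7.2,-0.05,0.15,0.01,12,21.5,7.2,-0.05,0.15,0.01,12,21.5,7.2,-0.05,0.15,0.01,12,21.5,7.2,-0.05,0.15,0.01])

```text
t: 32.65
tool_pos: [559.7, 124.6, 97.3]
tool_rot: [[0.681, 0.373, 0.631], [0.269, -0.928, 0.258], [0.681, -0.006, -0.732]]
contact_force: [0.9, 0.2, 0.4]
grip_width: -0.005
finger_force: 0.0
```

```bash
python3 -c "
from h import *
s=monitor.read_state();print(s['joint_positions'],tip(),s['contact_force'])
corner2(60,-40,107);corner2(97,-40,107)"
```

```text
[  4.68  16.1  137.5  141.25  19.19 -65.41] [539.94 116.5  120.17] [0.88 0.2  0.39]
delta [-6.5  2.1 22.2] [-0.    0.   -0.01] rows 0.5567354310721259
delta [18.2 17.5 45.1] [-0.    0.   -0.01] rows 1.2390785295329168
```

Emit:
carry_out(deltas=[-3,1,11,0,0,0,-6.5,2,22,0,0,0,-6.5,2,22,0,0,0,-6.5,2,22,0,0,0])

```text
t: 32.98
tool_pos: [569.4, 127.4, 76.3]
tool_rot: [[0.682, 0.374, 0.628], [0.269, -0.927, 0.26], [0.68, -0.008, -0.733]]
contact_force: [0.7, -1.0, 0.7]
grip_width: -0.001
finger_force: 0.0
```

```bash
python3 -c "
from h import *
s=monitor.read_state();print(s['joint_positions'],tip(),s['contact_force'])
corner2(86,-41,107);corner2(94,-41,107);corner2(94,-41,117);corner2(94,-41,125)"
```

```text
[  4.92  19.98 136.75 146.19  21.6  -70.48] [549.7  119.24  99.28] [ 0.74 -0.96  0.67]
delta [17.6 12.7 15.8] [-0.01  0.   -0.01] rows 0.6428623853030406
delta [22.9 16.1 20.7] [-0.01  0.   -0.01] rows 0.8343917055363067
delta [29.7 16.  13.3] [-0.01  0.   -0.01] rows 0.8700179072831794
delta [35.1 15.9  7.5] [-0.01  0.   -0.01] rows 0.9425072520976571
```

Emit:
carry_out(deltas=[9,6,8,0,0,0,17.6,12.7,15.8,0,0,0,20,14,18,0,0,0,22.9,16,20.7,0,0,0,22.9,16,20.7,0,0,0,22.9,16,20.7,0,0,0])

```text
t: 33.48
tool_pos: [603.5, 123.7, 76.9]
tool_rot: [[0.682, 0.373, 0.629], [0.269, -0.928, 0.259], [0.68, -0.007, -0.733]]
contact_force: [0.0, -0.2, -0.1]
grip_width: 0.001
finger_force: 0.1
```

```bash
python3 -c "
from h import *
s=monitor.read_state();print(s['joint_positions'],s['tool_pos'],tip(),s['contact_force'])
corner2(94,-41,117);corner2(94,-41,125)"
```

```text
[  3.94  21.56 132.9  141.08  20.01 -65.94] [603.48 123.65  76.91] [583.8  115.55  99.85] [ 0.02 -0.23 -0.11]
delta [ 7.  -0.2 -6.7] [-0.    0.   -0.01] rows 0.23299697334827724
delta [ 12.5  -0.3 -12.6] [-0.    0.   -0.01] rows 0.42462923746105985
```

No contact while in place. I push up in steps.

Emit:
carry_out(deltas=[2,0,-2.2,0,0,0,4,0,-4.4,0,0,0,5.4,0,-5.9,0,0,0,5.4,0,-5.9,0,0,0])

```text
t: 33.82
tool_pos: [601.8, 123.5, 83.9]
tool_rot: [[0.684, 0.374, 0.627], [0.27, -0.927, 0.258], [0.678, -0.007, -0.735]]
contact_force: [-5.7, 2.4, -4.3]
grip_width: 0.001
finger_force: 3.5
```

Emit:
carry_out(deltas=[2,0,-2.2,0,0,0,3.4,0,-3.7,0,0,0,3.4,0,-3.7,0,0,0])

```text
t: 34.07
tool_pos: [601.0, 123.4, 88.4]
tool_rot: [[0.684, 0.374, 0.626], [0.271, -0.927, 0.258], [0.677, -0.007, -0.736]]
contact_force: [-9.2, 2.3, -3.3]
grip_width: -0.001
finger_force: 4.5
```

Emit:
carry_out(deltas=[1.4,0,-1.5,0,0,0,2,0,-2.2,0,0,0,2,0,-2.2,0,0,0])

```text
t: 34.32
tool_pos: [600.8, 123.4, 91.1]
tool_rot: [[0.685, 0.374, 0.626], [0.271, -0.927, 0.258], [0.677, -0.007, -0.736]]
contact_force: [-9.6, 2.8, -3.8]
grip_width: 0.003
finger_force: 4.8
```

The contact is again at the bead's height but mostly horizontal, so the tip is in front of the bead. I drop, go 9 mm deeper and check the force first.

Emit:
carry_out(deltas=[-5,0,5.5,0,0,0,-10.8,0,11.8,0,0,0,-10.8,0,11.8,0,0,0,-8,2,14.5,0,0,0,-4.8,3.8,17.3,0,0,0,-4.8,3.8,17.3,0,0,0,-4.8,3.8,17.3,0,0,0])

```text
t: 34.9
tool_pos: [607.8, 121.8, 73.3]
tool_rot: [[0.689, 0.373, 0.622], [0.271, -0.928, 0.256], [0.672, -0.007, -0.74]]
contact_force: [-15.1, -1.8, -6.4]
grip_width: -0.001
finger_force: 7.6
```

```bash
python3 -c "
from h import *
s=monitor.read_state();print(s['joint_positions'],s['tool_pos'],tip(),s['contact_force'])
corner2(103,-41,107)
c=np.round(proj(imaging.camera_info('scene'),[tip()])[0]).astype(int);im=imaging.snapshot('scene');sd=imaging.snapshot('side');d=np.round(proj(imaging.camera_info('side'),[tip()])[0]).astype(int)
f=lambda i,c:cv2.resize(i[c[1]-40:c[1]+40,c[0]-40:c[0]+40],(400,400),interpolation=cv2.INTER_CUBIC)
cv2.imwrite('pics/w14.png',np.hstack([f(im,c),f(sd,d)]))"
```

```text
[  3.76  22.05 132.12 139.53  19.29 -64.51] [607.76 121.84  73.26] [588.29 113.84  96.42] [-15.1   -1.76  -6.44]
delta [6.3 0.3 1.2] [-0.    0.01 -0.01] rows 0.15460914800172737
```

View pics/w14.png

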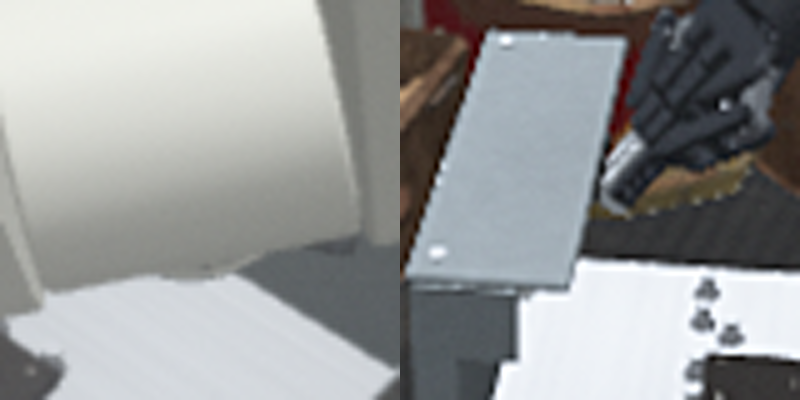

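The finger stays just in front of the lip. My reading: the body's front corner met the roof edge when I went low and deep. The push-up contact was with the paddle itself. I back off and re-enter a little higher.

Emit:
carry_out(deltas=[-6,-3.8,-5.5,0,0,0,-6,-3.8,-5.5,0,0,0,-6,-3.8,-5.5,0,0,0])

```text
t: 35.25
tool_pos: [604.1, 123.6, 77.4]
tool_rot: [[0.681, 0.373, 0.63], [0.269, -0.928, 0.259], [0.681, -0.007, -0.733]]
contact_force: [-5.7, -0.0, -0.4]
grip_width: -0.0
finger_force: 2.2
```

```bash
python3 -c "
from h import *
s=monitor.read_state();print(s['tool_pos'],tip(),s['contact_force'])
corner2(98,-41,110);corner2(98,-41,120)"
```

```text
[604.08 123.62  77.4 ] [584.38 115.53 100.33] [-5.69 -0.04 -0.37]
delta [4.2 1.3 0.9] [-0.    0.   -0.01] rows 0.10781396372457526
delta [11.   1.2 -6.4] [-0.    0.   -0.01] rows 0.3075051698504862
```

Rechecking the geometry, every contact fits the bead meeting the finger's front face, and the earlier rise must have lifted the paddle about 10 mm. I enter lower and a bit deeper, then push up farther, to the stop.

Emit:
carry_out(deltas=[-3.3,-2.1,-3.1,0,0,0,-7.4,-2.1,1.3,0,0,0,-7.4,-2.1,1.3,0,0,0,-4,0,4,0,0,0,-2.1,1.3,6.2,0,0,0,-2.1,1.3,6.2,0,0,0,-2.1,1.3,6.2,0,0,0])

```text
t: 35.83
tool_pos: [607.7, 123.4, 71.3]
tool_rot: [[0.681, 0.373, 0.63], [0.269, -0.928, 0.259], [0.681, -0.007, -0.732]]
contact_force: [0.2, -0.3, 0.4]
grip_width: 0.003
finger_force: 0.0
```

```bash
python3 -c "
from h import *
s=monitor.read_state();print(s['tool_pos'],tip(),s['contact_force'])
corner2(98,-41,102);corner2(98,-41,122)"
```

```text
[607.7  123.45  71.3 ] [587.98 115.35  94.22] [ 0.24 -0.31  0.39]
delta [ 0.5 -0.2  0.1] [-0.    0.   -0.01] rows 0.05680766435054373
delta [ 14.1  -0.4 -14.6] [-0.    0.   -0.01] rows 0.48717049447385113
```

No contact here, which confirms it. I push straight up.

Emit:
carry_out(deltas=[2.7,0,-2.9,0,0,0,5.4,0,-5.9,0,0,0,8.2,0,-8.8,0,0,0,8.2,0,-8.8,0,0,0])

```text
t: 36.17
tool_pos: [604.9, 123.2, 82.2]
tool_rot: [[0.684, 0.374, 0.627], [0.271, -0.927, 0.258], [0.678, -0.007, -0.735]]
contact_force: [-6.4, 1.9, -4.0]
grip_width: -0.003
finger_force: 3.7
```

Emit:
carry_out(deltas=[1.4,0,-1.5,0,0,0,2.7,0,-2.9,0,0,0,2.7,0,-2.9,0,0,0])

```text
t: 36.42
tool_pos: [604.5, 123.2, 85.7]
tool_rot: [[0.684, 0.374, 0.626], [0.271, -0.927, 0.258], [0.677, -0.007, -0.736]]
contact_force: [-8.1, 2.3, -3.5]
grip_width: -0.004
finger_force: 4.2
```

Emit:
carry_out(deltas=[1.4,0,-1.5,0,0,0,2.7,0,-2.9,0,0,0,2.7,0,-2.9,0,0,0])

```text
t: 36.67
tool_pos: [604.3, 123.2, 89.5]
tool_rot: [[0.684, 0.374, 0.626], [0.271, -0.927, 0.258], [0.677, -0.007, -0.736]]
contact_force: [-8.3, 1.6, -4.4]
grip_width: 0.0
finger_force: 4.5
```

Emit:
carry_out(deltas=[1.4,0,-1.5,0,0,0,2,0,-2.2,0,0,0,2,0,-2.2,0,0,0])

```text
t: 36.92
tool_pos: [603.5, 123.0, 91.3]
tool_rot: [[0.686, 0.374, 0.624], [0.272, -0.927, 0.257], [0.675, -0.007, -0.737]]
contact_force: [-4.1, 4.4, -12.3]
grip_width: -0.001
finger_force: 5.9
```

Emit:
carry_out(deltas=[1.4,0,-1.5,0,0,0,2,0,-2.2,0,0,0,2,0,-2.2,0,0,0])

```text
t: 37.17
tool_pos: [602.2, 122.8, 93.0]
tool_rot: [[0.687, 0.374, 0.622], [0.272, -0.927, 0.257], [0.673, -0.007, -0.739]]
contact_force: [-7.9, 5.0, -15.3]
grip_width: -0.003
finger_force: 7.6
```

Fz jumped to -15 N, so the stop is reached. I hold for over 2 s.

Emit:
carry_out(deltas=[0,0,0,0,0,0,0,0,0,0,0,0,0,0,0,0,0,0,0,0,0,0,0,0,0,0,0,0,0,0,0,0,0,0,0,0,0,0,0,0,0,0,0,0,0,0,0,0])

```text
t: 37.83
tool_pos: [602.2, 122.8, 93.0]
tool_rot: [[0.687, 0.374, 0.623], [0.272, -0.927, 0.257], [0.673, -0.007, -0.739]]
contact_force: [-7.4, 5.2, -14.2]
grip_width: 0.001
finger_force: 7.5
```

Emit:
carry_out(deltas=[0,0,0,0,0,0,0,0,0,0,0,0,0,0,0,0,0,0,0,0,0,0,0,0,0,0,0,0,0,0,0,0,0,0,0,0,0,0,0,0,0,0,0,0,0,0,0,0])

```text
t: 38.5
tool_pos: [602.2, 122.8, 93.0]
tool_rot: [[0.687, 0.374, 0.623], [0.272, -0.927, 0.257], [0.673, -0.007, -0.739]]
contact_force: [-7.5, 5.4, -14.8]
grip_width: -0.003
finger_force: 7.5
```

Emit:
carry_out(deltas=[0,0,0,0,0,0,0,0,0,0,0,0,0,0,0,0,0,0,0,0,0,0,0,0,0,0,0,0,0,0,0,0,0,0,0,0,0,0,0,0,0,0,0,0,0,0,0,0])

```text
t: 39.17
tool_pos: [602.2, 122.8, 93.0]
tool_rot: [[0.687, 0.374, 0.623], [0.272, -0.927, 0.257], [0.673, -0.007, -0.739]]
contact_force: [-7.9, 5.0, -14.3]
grip_width: 0.001
finger_force: 7.5
```

Emit:
carry_out(deltas=[0,0,0,0,0,0,0,0,0,0,0,0,0,0,0,0,0,0,0,0,0,0,0,0,0,0,0,0,0,0,0,0,0,0,0,0,0,0,0,0,0,0,0,0,0,0,0,0])

```text
t: 39.83
tool_pos: [602.2, 122.8, 93.0]
tool_rot: [[0.687, 0.374, 0.623], [0.272, -0.927, 0.257], [0.673, -0.007, -0.739]]
contact_force: [-7.3, 4.6, -14.6]
grip_width: -0.001
finger_force: 7.5
```

Run:
```python
from h import *
s=monitor.read_state();print(s['t'],s['joint_positions'],tip(),s['contact_force'])
ci=imaging.camera_info('side');im=imaging.snapshot('side');cv2.imwrite('pics/s15.png',im)
for q in((503.5,246.5),(499.8,164.4)): print(np.round(fit(ci,im,q[0],q[1],-92.7,12,70),2))
```

```text
39.8333 [  3.9   18.94 132.38 133.85  17.26 -58.47] [582.72 114.73 116.17] [ -7.26   4.64 -14.63]
[504.82 244.46 -89.78   0.17 323.75]
[500.43 159.86 -91.17   0.18 274.75]
```

Held 2.67 s. I let it drop and retreat.

Emit:
carry_out(deltas=[-5,0,5.4,0,0,0,-10,0,10.8,0,0,0,-16,0,17.3,0,0,0,-16,0,17.3,0,0,0,-16,0,17.3,0,0,0,-29,-8,5,0,0,0,-42,-17,-7,0,0,0,-42,-17,-7,0,0,0])

```text
t: 40.55
tool_pos: [564.5, 125.8, 73.3]
tool_rot: [[0.683, 0.373, 0.628], [0.27, -0.928, 0.259], [0.679, -0.007, -0.734]]
contact_force: [-0.2, -0.6, -0.3]
grip_width: 0.005
finger_force: 0.0
```

```bash
python3 -c "
from h import *
s=monitor.read_state();print(s['joint_positions'],tip(),s['contact_force'])
gt((505,112,135),down(22-180,-20)); gt((505,112,135),down(22-180,0))"
```

```text
[  4.79  20.2  137.34 147.12  22.21 -71.59] [544.88 117.75  96.29] [-0.22 -0.63 -0.33]
delta [-14.6  -9.6 -57.4] [-0.01 -0.4  -0.01] rows 3.1784832016632403
delta [-23.8  -9.6 -63.3] [-0.01 -0.75 -0.  ] rows 5.971505798062594
```

Emit:
carry_out(deltas=[-3,-2,-15,0,-0.05,0,-5,-3,-28,0,-0.1,0,-8,-5,-40,0,-0.15,0,-11,-7,-50,0,-0.2,0,-13,-9,-57,0,-0.25,0,-14.6,-9.6,-57,0,-0.3,0,-14.6,-9.6,-57,0,-0.35,0,-14.6,-9.6,-57,0,-0.4,0])

```text
t: 41.22
tool_pos: [525.0, 142.0, 102.1]
tool_rot: [[0.787, 0.414, 0.458], [0.317, -0.908, 0.276], [0.53, -0.072, -0.845]]
contact_force: [0.4, 1.3, 0.0]
grip_width: 0.002
finger_force: 0.0
```

Emit:
carry_out(deltas=[0,0,0,0,0,0,0,0,0,0,0,0,0,0,0,0,0,0])

```text
t: 41.47
tool_pos: [524.8, 142.2, 101.3]
tool_rot: [[0.787, 0.413, 0.459], [0.316, -0.908, 0.277], [0.531, -0.073, -0.844]]
contact_force: [-0.1, 0.1, 0.4]
grip_width: 0.001
finger_force: 0.0
```

```bash
python3 -c "
from h import *
s=monitor.read_state();print(s['joint_positions'],tip(),s['contact_force'])
gt((505,112,150),down(-158,0))"
```

```text
[  6.01  11.31 132.6   65.17  14.5   11.79] [510.49 133.57 127.7 ] [-0.13  0.06  0.39]
delta [-15.9  18.  -32.2] [-0.08 -0.56  0.02] rows 4.5285380249922715
```

Emit:
carry_out(deltas=[-3,3,-8,-0.01,-0.08,0,-6,6,-15,-0.02,-0.16,0,-9,9,-22,-0.03,-0.24,0,-12,12,-28,-0.05,-0.32,0,-15.9,18,-32,-0.06,-0.4,0.01,-15.9,18,-32,-0.07,-0.48,0.01,-15.9,18,-32,-0.08,-0.56,0.02,-15.9,18,-32,-0.08,-0.56,0.02], gripper=0.8)

```text
t: 42.13
tool_pos: [507.3, 114.3, 119.2]
tool_rot: [[0.926, 0.378, -0.006], [0.378, -0.926, 0.002], [-0.005, -0.004, -1.0]]
contact_force: [0.4, 0.6, 0.1]
grip_width: 0.797
finger_force: 0.0
```

Emit:
carry_out(deltas=[0,0,0,0,0,0,0,0,0,0,0,-0.12,0,0,0,0,0,-0.24,0,0,0,0,0,-0.36,0,0,0,0,0,-0.48,0,0,0,0,0,-0.6,0,0,0,0,0,-0.72,0,0,0,0,0,-0.84])

```text
t: 42.8
tool_pos: [502.8, 112.7, 117.2]
tool_rot: [[0.33, 0.944, -0.005], [0.944, -0.33, 0.006], [0.004, -0.006, -1.0]]
contact_force: [-0.4, 0.6, 1.1]
grip_width: 0.801
finger_force: 0.0
```

Emit:
carry_out(deltas=[0,0,0,0,0,-0.12,0,0,0,0,0,-0.24,0,0,0,0,0,-0.36,0,0,0,0,0,-0.48,0,0,0,0,0,-0.6,0,0,0,0,0,-0.72,0,0,0,0,0,-0.84,0,0,0,0,0,-0.96])

```text
t: 43.47
tool_pos: [502.8, 112.7, 117.2]
tool_rot: [[-0.584, 0.812, -0.005], [0.812, 0.584, 0.006], [0.007, -0.001, -1.0]]
contact_force: [-0.4, 0.7, -0.5]
grip_width: 0.805
finger_force: 0.0
```

```bash
python3 -c "
from h import *
s=monitor.read_state();print(s['joint_positions'],tip(),s['contact_force'])
gt((485,249,124),down(-2.7))"
```

```text
[ 12.2   16.4  111.16   0.46  52.64 -23.79] [502.95 112.54 148.51] [-0.39  0.7  -0.49]
delta [120.9  65.1  25.4] [ 0.   -0.01 -0.9 ] rows 7.20578284765331
```

Emit:
carry_out(deltas=[17,9,3,0,0,-0.12,34,18,7,0,0,-0.24,51,28,11,0,0,-0.36,69,37,15,0,0,-0.48,86,46,18,0,0,-0.6,104,56,22,0,-0.01,-0.72,121,65,25,0,-0.01,-0.84,121,65,25,0,-0.01,-0.88])

```text
t: 44.13
tool_pos: [485.2, 251.3, 92.1]
tool_rot: [[-0.998, 0.065, 0.003], [0.065, 0.998, 0.001], [-0.003, 0.001, -1.0]]
contact_force: [-0.5, 0.2, -0.8]
grip_width: 0.799
finger_force: 0.0
```

Emit:
carry_out(deltas=[0,0,0,0,0,0,0,0,0,0,0,0])

```text
t: 44.3
tool_pos: [486.1, 248.3, 92.7]
tool_rot: [[-0.997, 0.075, 0.003], [0.075, 0.997, -0.002], [-0.003, -0.001, -1.0]]
contact_force: [0.1, 0.2, 0.2]
grip_width: 0.799
finger_force: 0.0
```

Run:
```python
from h import *
s=monitor.read_state();print(s['joint_positions'],tip())
ci=imaging.camera_info('wrist');im=imaging.snapshot('wrist');cv2.imwrite('pics/w16.png',im)
q=fit(ci,im,503.5,246.5,-92.7,12,60);print(np.round(q,2))
gt((503.5,246.5,12.5),down(-2.7))
```

```text
[ 27.01  20.63 108.76  -0.21  50.49 -58.54] [485.98 248.33 123.95]
[ 503.37  246.51  -92.26    0.04 3915.75]
delta [-16.7   0.  111.7] [-0.    0.   -0.03] rows 2.7087189541667556
```

Lift A is still snug. I pick it for return.

Emit:
carry_out(deltas=[-16.7,0,0,0,0,-0.03,-16.7,0,35,0,0,-0.03,-16.7,0,70,0,0,-0.03,-16.7,0,95,0,0,-0.03,-16.7,0,108,0,0,-0.03,-16.7,0,111.5,0,0,-0.03,-16.7,0,111.5,0,0,-0.03], gripper=0.8)

```text
t: 44.93
tool_pos: [503.8, 245.8, -19.0]
tool_rot: [[-0.999, 0.046, 0.003], [0.046, 0.999, -0.004], [-0.003, -0.004, -1.0]]
contact_force: [0.2, -0.4, 0.0]
grip_width: 0.801
finger_force: 0.0
```

Emit:
carry_out(deltas=[0,0,0,0,0,0,0,0,0,0,0,0,0,0,0,0,0,0,0,0,0,0,0,0,0,0,0,0,0,0], gripper=0, squeeze=30)

```text
t: 45.35
tool_pos: [505.1, 246.1, -16.8]
tool_rot: [[-0.999, 0.045, 0.006], [0.045, 0.999, -0.003], [-0.006, -0.003, -1.0]]
contact_force: [0.6, -4.9, -0.7]
grip_width: 0.602
finger_force: 31.1
```

```bash
python3 -c "
from h import *
s=monitor.read_state();print(s['joint_positions'],tip(),s['grip_width'],s['contact_force'])
gt((515,449,70),down(-6))"
```

```text
[ 26.04  31.39 109.75  -0.51  38.64 -60.99] [504.9  246.2   14.51] 0.6021649040051406 [ 0.64 -4.92 -0.66]
delta [ -1.2 203.  -56.1] [-0.    0.01  0.06] rows 5.050015542675973
```

Emit:
carry_out(deltas=[0,0,-28,0,0,0,0,0,-56,0,0,0,0,40,-56,0,0,0.03,0,80,-56,0,0,0.06,0,120,-56,0,0,0.06,-1,160,-56,0,0,0.06,-1,203,-56,0,0,0.06,-1,203,-56,0,0,0.06])

```text
t: 46.02
tool_pos: [515.7, 457.7, 39.8]
tool_rot: [[-0.995, 0.102, 0.01], [0.102, 0.995, 0.003], [-0.009, 0.004, -1.0]]
contact_force: [0.4, -0.6, 1.0]
grip_width: 0.598
finger_force: 31.6
```

Emit:
carry_out(deltas=[0,0,0,0,0,0,0,0,0,0,0,0])

```text
t: 46.18
tool_pos: [514.2, 449.6, 38.0]
tool_rot: [[-0.995, 0.104, 0.005], [0.104, 0.995, -0.003], [-0.005, -0.002, -1.0]]
contact_force: [-0.0, -0.7, -0.8]
grip_width: 0.599
finger_force: 31.6
```

```bash
python3 -c "
from h import *
s=monitor.read_state();print(tip(),s['grip_width'],s['contact_force'])
gt((515,449,7.8),down(-6))"
```

```text
[514.08 449.7   69.3 ] 0.5993645787898891 [-0.03 -0.75 -0.81]
delta [-0.5 -0.4 61.5] [-0.    0.01  0.  ] rows 1.47511107803606
```

Emit:
carry_out(deltas=[0,0,30,0,0.005,0,0,0,50,0,0.005,0,0,0,58,0,0.005,0,0,0,61.7,0,0.005,0,0,0,61.7,0,0.005,0,0,0,61.7,0,0.005,0])

```text
t: 46.68
tool_pos: [515.2, 448.6, -23.5]
tool_rot: [[-0.994, 0.105, 0.0], [0.105, 0.994, -0.003], [-0.0, -0.002, -1.0]]
contact_force: [0.7, 0.5, 0.3]
grip_width: 0.599
finger_force: 33.5
```

Emit:
carry_out(deltas=[0,0,0,0,0,0,0,0,0,0,0,0,0,0,0,0,0,0,0,0,0,0,0,0], gripper=0.8)

```text
t: 47.02
tool_pos: [514.8, 449.4, -24.3]
tool_rot: [[-0.995, 0.104, -0.0], [0.104, 0.995, -0.003], [-0.0, -0.003, -1.0]]
contact_force: [0.1, 0.4, -0.2]
grip_width: 0.8
finger_force: 0.0
```

Emit:
carry_out(deltas=[0,0,-35,0,0,0,0,0,-70,0,0,0,0,0,-105,0,0,0,10,-40,-115,0,0,-0.02,16,-80,-115,0,0,-0.04,22,-120,-115,0,0,-0.06,28,-160,-115,0,0,-0.06,30,-200,-115,0,0,-0.06])

```text
t: 47.68
tool_pos: [462.6, 252.4, 91.2]
tool_rot: [[-0.999, 0.043, -0.0], [0.043, 0.999, -0.003], [0.0, -0.003, -1.0]]
contact_force: [1.0, -1.1, 0.4]
grip_width: 0.801
finger_force: 0.0
```

```bash
python3 -c "
from h import *
s=monitor.read_state();print(tip(),s['grip_width'],s['contact_force'])
gt((486,166,124),down(-2.7))"
```

```text
[462.63 252.46 122.51] 0.8007034938202269 [ 1.01 -1.13  0.36]
delta [-27.1 -85.3  -1.3] [-0. -0.  0.] rows 2.1461795826002583
```

Emit:
carry_out(deltas=[-13,-40,0,0,0,0,-27,-80,0,0,0,0,-27,-80,0,0,0,0,-27,-80,0,0,0,0,-27,-80,0,0,0,0])

```text
t: 48.1
tool_pos: [487.6, 172.9, 91.4]
tool_rot: [[-0.999, 0.046, -0.0], [0.046, 0.999, -0.002], [-0.0, -0.002, -1.0]]
contact_force: [0.0, -0.4, 0.7]
grip_width: 0.798
finger_force: 0.0
```

Run:
```python
from h import *
s=monitor.read_state();print(tip())
ci=imaging.camera_info('wrist');im=imaging.snapshot('wrist');cv2.imwrite('pics/w17.png',im)
q=fit(ci,im,499.8,164.4,-92.7,12,60);print(np.round(q,2))
print(np.round(fit(ci,im,515,449,-96,5,60),2))
gt((q[0],q[1],12.5),down(q[2]+90))
```

```text
[487.63 172.98 122.72]
[ 499.66  164.47  -92.27    0.05 3963.75]
[ 512.55  451.41  -97.8     0.03 2745.88]
delta [-12.6  -8.2 110.1] [-0. -0. -0.] rows 2.665988826978506
```

Lift B is still snug, so both were in place during curing. Lift A lies on the board at (512.5,451). I pick B.

Emit:
carry_out(deltas=[-12.6,-8.2,0,0,0,0,-12.6,-8.2,35,0,0,0,-12.6,-8.2,70,0,0,0,-12.6,-8.2,95,0,0,0,-12.6,-8.2,107,0,0,0,-12.6,-8.2,110,0,0,0,-12.6,-8.2,110,0,0,0], gripper=0.8)

```text
t: 48.73
tool_pos: [499.5, 164.2, -19.1]
tool_rot: [[-0.999, 0.043, -0.001], [0.043, 0.999, -0.003], [0.001, -0.003, -1.0]]
contact_force: [0.3, 0.3, -0.1]
grip_width: 0.797
finger_force: 0.0
```

Emit:
carry_out(deltas=[0,0,0,0,0,0,0,0,0,0,0,0,0,0,0,0,0,0,0,0,0,0,0,0,0,0,0,0,0,0], gripper=0, squeeze=30)

```text
t: 49.15
tool_pos: [500.7, 163.9, -17.2]
tool_rot: [[-0.999, 0.044, 0.002], [0.044, 0.999, -0.002], [-0.002, -0.002, -1.0]]
contact_force: [-1.9, -3.1, 8.6]
grip_width: 0.605
finger_force: 31.9
```

```bash
python3 -c "
from h import *
s=monitor.read_state();print(tip(),s['grip_width'],s['contact_force'])
gt((505,368,70),down(-6))"
```

```text
[500.62 163.96  14.14] 0.605312335531577 [-1.9  -3.09  8.64]
delta [  4.6 204.  -56.3] [-0.    0.    0.06] rows 5.075942415560035
```

Emit:
carry_out(deltas=[0,0,-28,0,0,0,0,0,-56,0,0,0,2,40,-56,0,0,0.03,4,80,-56,0,0,0.06,4.6,120,-56,0,0,0.06,4.6,160,-56,0,0,0.06,4.6,204,-56,0,0,0.06,4.6,204,-56,0,0,0.06])

```text
t: 49.82
tool_pos: [505.6, 375.6, 38.6]
tool_rot: [[-0.995, 0.102, 0.004], [0.102, 0.995, 0.003], [-0.004, 0.003, -1.0]]
contact_force: [-0.0, -1.2, 0.7]
grip_width: 0.598
finger_force: 31.9
```

Emit:
carry_out(deltas=[0,0,0,0,0,0,0,0,0,0,0,0,0,0,0,0,0,0])

```text
t: 50.07
tool_pos: [503.9, 366.8, 36.9]
tool_rot: [[-0.994, 0.105, -0.001], [0.105, 0.994, -0.003], [0.0, -0.003, -1.0]]
contact_force: [0.5, -0.2, -0.2]
grip_width: 0.599
finger_force: 31.9
```

```bash
python3 -c "
from h import *
s=monitor.read_state();print(tip(),s['grip_width'],s['contact_force'])
gt((505,368,7.5),down(-6))"
```

```text
[503.88 366.92  68.23] 0.5985302167140356 [ 0.45 -0.18 -0.23]
delta [-1.   1.5 60.7] [-0. -0. -0.] rows 1.456910007516821
```

Emit:
carry_out(deltas=[-1,1.5,30,0,0,0,-1,1.5,50,0,0,0,-1,1.5,58,0,0,0,-1,1.5,60.7,0,0,0,-1,1.5,60.7,0,0,0,-1,1.5,60.7,0,0,0])

```text
t: 50.57
tool_pos: [505.7, 368.5, -23.3]
tool_rot: [[-0.994, 0.105, 0.0], [0.105, 0.994, -0.003], [-0.0, -0.003, -1.0]]
contact_force: [0.2, -0.1, -0.2]
grip_width: 0.598
finger_force: 34.3
```

Emit:
carry_out(deltas=[0,0,0,0,0,0,0,0,0,0,0,0,0,0,0,0,0,0,0,0,0,0,0,0], gripper=0.78)

```text
t: 50.9
tool_pos: [505.5, 369.2, -23.6]
tool_rot: [[-0.995, 0.104, 0.0], [0.104, 0.995, -0.002], [-0.0, -0.002, -1.0]]
contact_force: [0.2, 0.6, 0.8]
grip_width: 0.78
finger_force: 0.0
```

Emit:
carry_out(deltas=[0,0,-35,0,0,0,0,0,-70,0,0,0,0,0,-110,0,0,0,0,35,-150,0,0,0,0,40,-180,0,0,0,0,40,-190,0,0,0,0,40,-190,0,0,0,0,40,-190,0,0,0])

```text
t: 51.57
tool_pos: [509.4, 409.4, 166.1]
tool_rot: [[-0.995, 0.104, 0.0], [0.104, 0.995, -0.003], [-0.001, -0.002, -1.0]]
contact_force: [-0.1, -1.1, -0.8]
grip_width: 0.784
finger_force: 0.0
```

Run:
```python
from h import *
s=monitor.read_state();print(tip())
ci=imaging.camera_info('wrist');im=imaging.snapshot('wrist');cv2.imwrite('pics/w18.png',im)
a=fit(ci,im,512.5,451.4,-97,5,60);b=fit(ci,im,505,368,-96,5,60)
print(np.round([a,b],2))
# corners in board axes (centre 511,407, yaw -5.9)
t=np.radians(-5.9);R=np.array([[np.cos(t),-np.sin(t)],[np.sin(t),np.cos(t)]])
for q in(a,b):
    u=np.radians(q[2]);P=D@np.array([[np.cos(u),np.sin(u)],[-np.sin(u),np.cos(u)]])+q[:2]
    p=(P-[511,407])@R; print(p.min(0),p.max(0))
# bystander movement: compare start scene picture with now
n=imaging.snapshot('scene');o=cv2.imread('pics/scene0.png')
d=(cv2.absdiff(n,o).max(2)>60).astype(np.uint8);k,_,st_,ce=cv2.connectedComponentsWithStats(d)
print([(int(x[0]),int(x[1]),int(x[2]),int(x[3]),int(x[4])) for x in st_[1:] if x[4]>12])
```

```text
[509.37 409.45 197.36]
[[ 513.95  449.5   -96.48    0.07 2385.75]
 [ 504.27  369.67  -97.32    0.07 2389.75]]
[-33.43  15.63] [30.82 69.62]
[-34.85 -64.7 ] [ 29.75 -10.71]
[(215, 0, 61, 19, 421), (52, 5, 24, 31, 363), (290, 4, 7, 18, 70), (271, 10, 11, 7, 47), (238, 18, 50, 66, 2633), (0, 21, 14, 9, 71), (54, 36, 27, 41, 654), (0, 53, 2, 13, 14), (0, 67, 38, 32, 133), (10, 74, 84, 123, 4478), (245, 83, 42, 30, 520), (251, 85, 20, 7, 64), (8, 103, 4, 10, 19), (0, 104, 7, 4, 20), (0, 115, 17, 62, 731), (266, 123, 30, 27, 441), (258, 134, 9, 11, 64), (51, 145, 10, 12, 32), (21, 183, 17, 95, 236), (0, 187, 33, 120, 2298), (257, 203, 51, 38, 924), (239, 211, 27, 21, 313), (34, 281, 14, 91, 114), (252, 359, 34, 41, 146), (221, 366, 57, 34, 849), (242, 368, 6, 7, 13), (49, 383, 3, 15, 17), (0, 393, 4, 7, 19)]
```

```bash
python3 -c "
from station import job_done
print(job_done())"
```

```text
the job is handed in; nothing more can be done
None
```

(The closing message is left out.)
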